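# Refit the sander console's keyed knobs

### The arm

A 6-joint arm with a two-finger parallel gripper is mounted at the origin on the work surface. World frame = base frame: x ahead of the robot, y to its left, z up, the work surface at z = 0. Lengths are in mm, angles in rad, forces in N, time in s.
With the tool pointing down it reaches from about 275 to 1000 mm from the base axis. Payload 8.4 kg.
Tool frame: the origin (TCP) lies between the finger pads; the fingertips stand r.tips_ahead ahead of it and the grasp point (between the pads) lies 6 mm ahead of it (r.tips_ahead is the distance from the TCP to the fingertips, in mm); z points along the fingers, y is the line along which they close (so a half turn about z gives the same grasp; the last joint's range is limited). The gripper opens to 85 mm and grips with 20 to 120 N. Pads are 22 mm wide; open, the fingers measure 114 mm over their backs; the gripper's body (76 mm by 85 mm) begins 54 mm behind the grasp point. The pads swing forward as they close: fully open they stand 13 mm farther back than shut.
Start: joints at [1.207, 0.353, 1.633, -0, 1.155, -0.002], TCP at [221.223, 584.541, 256.281] pointing down, gripper open.
Joint ranges: [-2.63, 2.63], [-0.92, 2.1], [0.06, 2.66], [-1.3, 4.44], [0, 2.69], [-3.02, 3.02]. Speed limits (rad/s): [2.22, 2.22, 2.79, 3.14, 3.14, 3.14].

### API

Orientations are given as [roll, pitch, yaw] about the fixed x, y, z axes, in that order (R = Rz(yaw) Ry(pitch) Rx(roll)).
In Python, from rig import r gives the robot as it stands.
- The arm moves only by the tool carry_out, never from a script. Its arguments are lists of equal length, an entry for each row: "delta_pos": the shift along the tool's x, y, z in m, a list of three; "rot": the turn, a rotation vector about the tool's x, y, z in degrees, a list of three. A call has 1 to 8 rows; each row is the pose to reach, as a shift and turn from the pose commanded when the call began, along the tool's axes at that moment; what a row does not reach only later rows make up. A row lasts 1/8 s, in which the tool goes at most 62.5 mm and 10.7 degrees, less where a joint would pass 70% of its speed; a pose out of reach is approached as far as the arm can. A call with a gripper value outside its range is refused whole. "claw" is the finger opening in m, from 0 to 0.0854, set as the call begins (left out, the last holds). The fingers move at their own pace and stop on an object; "grip_force" is the grip in N (left out, the last holds). Time passes only in rows, so rows that repeat a pose let the fingers close. It gives the time, the measured TCP pose, the force, the opening and the grip force at its end, in the units of the state.
- r.sense(): the state, without advancing time (a new reading comes with each control period).
- r.grab_frame(name): name is "scene" or "top" or "wrist"; returns the picture (400x640x3 uint8, blue, green, red); there is no depth.
- r.camera_info(name): a dict with "fx", "fy", "cx", "cy" (pixels), "pose" (4x4, takes a point from camera to world coordinates); the wrist camera has in their place "hand_eye" (4x4, takes a point from camera to tool coordinates, whose origin is the TCP and whose axes are the flange's). Camera axes: x right, y down, z forward; pixel columns grow to the right and rows downward; lengths in mm; the calibration is good to about 2 mm. The wrist camera is an equidistant fisheye: a pixel r from the principal point sees the ray r / f radians off the axis. A picture is of the moment at which its call begins: read the wrist's pose just before it. camera_info takes no time and is no camera call.
- r.sign_off(): hands the job in; it is judged then, once.
Trained networks look in the newest picture that a camera, given by its name, has taken for a name from the list of things; names that differ only in an ending like _2 or _b are one class to them, and where a whole thing is asked for, a point or a joint stands for the part that bears it (a point fixed in the world has none). Each returns a list of dicts, best first, with "p" (0 to 1); they miss things now and then, are a little off and sometimes report something else, mostly with a low value. They report only what shows in the picture. A call takes as long as a camera call. They do not tell look-alikes from the thing itself.
- r.recognise(thing, camera): "box" ([left, top, right, bottom] in pixels, round what is visible of it).
- r.cut_out(thing, camera): "mask" (400x640 bool, what is visible of it) and "box" ([left, top, right, bottom] in pixels, round what is visible of it).
The state is a dict: "clock": time; "qpos": joint angles; "qvel": joint speeds; "joint_efforts": joint torques, N m; "eef_pos": TCP position; "tcp_rot": TCP orientation; "contact_force": force on the tool from outside, world axes, zero at the start; "wrist_torque": the same for the moment, N m; "opening": opening from 0.0 (shut) to 1.0 (fully open); "grasp_force": force on a finger pad.
Only numpy, scipy, OpenCV 4.12 (cv2) and the standard library are available. Lean on these libraries where they do the work, as an engineer would, in place of code of your own. Each camera call takes 0.05 s, during which the arm holds its last target. There are 200 camera calls.

### The job

Pry up the lid of the black parts box with the yellow-handled blade, not with the fingers, until its front edge stands at least 50 mm clear of the rim, then swing it open. Press every knob in the box onto the console shaft with the disc of its own colour, keyway on the key (pointer along the white tick) and fully down on the panel. When all of them are seated, shut the lid again; the blade must end lying on its blue mat, and the other things on the bench are to be left alone.

Things in the scene. Friction and masses are not known exactly. Their poses are not given: they have to be found in the camera images.
- box: Black open-topped parts box, fixed, 180 mm (its x) by 210 mm (its y), walls 5 mm, rim 48 mm above the bench, shut by a hinged lid. Origin: centre of its underside. The pry slot is in its front (-x) wall, the lid's hinge line along the outer top edge of its +x wall (x = 90 mm, 48 mm above the bench); z up.
- floor (a point): Centre of the box's inner floor, 5 mm above the bench; axes as the box. The floor where the knobs stand is 122 mm (x) by 148 mm (y) within a foam border (24 to 26 mm wide) that stands 8 mm higher than the floor along all four walls (fingertips can pass above the border).
- slot (a point): Centre of the pry slot, on the outer face of the box's front wall, 43 mm above the bench: 60 mm wide, 10 mm high, from a sill at 38 mm up to the underside of the closed lid at 48 mm; wall 5 mm thick, clear space behind. Axes as the box: the blade goes in along +x.
- lid (a joint): Hinge angle of the lid, rad: 0 shut, grows as the front edge rises, stop at 2.0 (leaning back). Clear 6 mm plate, orange edging, 180 by 210 mm, lying on the rim flush with the box's outside: no handle, nothing for fingers to get under. Stiff hinge (about 0.22 N m): it stays where it is left; about 2 N at the front edge moves it.
- lid_edge (a point): Middle of the lid's front lower edge, 180 mm from the hinge line; moves with the lid. Its x axis lies in the lid, pointing to the hinge; z is normal to the lid, outwards.
- blade: Pry blade, 165 mm long, 90 g: yellow handle with black band, 85 long, 18 wide, 22 mm high, and flat steel blade 80 long, 24 wide, 3 mm thick, undersides level. Origin: underside, where handle meets blade. x points to the tip, z up as it lies on the mat. Balance point within 10 mm of the origin.
- blade_grip (a point): A grip point inside the handle, 25 mm behind the origin of the blade body on its axis, 11 mm above the underside; axes as the blade.
- blade_tip (a point): Middle of the tip of the steel blade, 80 mm ahead of the blade body's origin, 1.5 mm above the underside.
- mat: Blue tool mat fixed on the bench, 220 mm (its x) by 110 mm (its y), 3 mm thick; origin at the centre of its underside. The blade's home.
- console: Green control console with dark top, fixed, 190 by 190 mm, top 45 mm above the bench; origin: centre of its underside. Four upright keyed shafts 90 mm apart. A knob with its x along its shaft's x (within about 0.1 rad) drops until its underside rests on the top; turned wrong it stays 12 mm or more too high.
- shaft_red: Fixed steel shaft with a flat red disc (56 mm across) round its foot: place of the red knob. 15 mm thick up to 12 mm, tapered nose up to 17 mm. Its key, 5.2 mm wide, 12 mm high, reaches 12 mm from the axis towards the shaft's +x; a white tick on the panel, 22 to 40 mm from the axis, points the same way. Origin: on the axis at the foot, 45 mm above the bench; z up.
- shaft_yellow: Fixed steel shaft with a flat yellow disc (56 mm across) round its foot: place of the yellow knob. 15 mm thick up to 12 mm, tapered nose up to 17 mm. Its key, 5.2 mm wide, 12 mm high, reaches 12 mm from the axis towards the shaft's +x; a white tick on the panel, 22 to 40 mm from the axis, points the same way. Origin: on the axis at the foot, 45 mm above the bench; z up.
- shaft_blue: Fixed steel shaft with a flat blue disc (56 mm across) round its foot: place of the blue knob. 15 mm thick up to 12 mm, tapered nose up to 17 mm. Its key, 5.2 mm wide, 12 mm high, reaches 12 mm from the axis towards the shaft's +x; a white tick on the panel, 22 to 40 mm from the axis, points the same way. Origin: on the axis at the foot, 45 mm above the bench; z up.
- shaft_green: Fixed steel shaft with a flat green disc (56 mm across) round its foot: place of the green knob. 15 mm thick up to 12 mm, tapered nose up to 17 mm. Its key, 5.2 mm wide, 12 mm high, reaches 12 mm from the axis towards the shaft's +x; a white tick on the panel, 22 to 40 mm from the axis, points the same way. Origin: on the axis at the foot, 45 mm above the bench; z up.
- knob_red: Loose red knob, 45 g, 32 mm high, upright in the box, may be absent. Round head 41 mm across from 18 to 32 mm up, over a narrower eight-sided skirt. Origin: centre of its underside, z up. From below a bore 18 mm deep, 17 mm across, with one keyway 7 mm wide towards the knob's +x; a white pointer line on its top and side shows +x.
- knob_yellow: Loose yellow knob, 45 g, 32 mm high, upright in the box, may be absent. Round head 41 mm across from 18 to 32 mm up, over a narrower eight-sided skirt. Origin: centre of its underside, z up. From below a bore 18 mm deep, 17 mm across, with one keyway 7 mm wide towards the knob's +x; a white pointer line on its top and side shows +x.
- knob_blue: Loose blue knob, 45 g, 32 mm high, upright in the box, may be absent. Round head 41 mm across from 18 to 32 mm up, over a narrower eight-sided skirt. Origin: centre of its underside, z up. From below a bore 18 mm deep, 17 mm across, with one keyway 7 mm wide towards the knob's +x; a white pointer line on its top and side shows +x.
- knob_green: Loose green knob, 45 g, 32 mm high, upright in the box, may be absent. Round head 41 mm across from 18 to 32 mm up, over a narrower eight-sided skirt. Origin: centre of its underside, z up. From below a bore 18 mm deep, 17 mm across, with one keyway 7 mm wide towards the knob's +x; a white pointer line on its top and side shows +x.
- tape: Roll of tape, 68 mm across, 20 mm high. Loose bystander, to be left alone. Origin: centre of its underside.
- jar: Small glass jar with black cap, 56 mm across, 70 mm high. Loose bystander, to be left alone. Origin: centre of its underside.
- offcut: Light wood offcut 45 x 90 x 20 mm. Loose bystander, to be left alone. Origin: centre of its underside.
- sandblock: Cork sanding block 100 x 50 x 30 mm. Loose bystander, to be left alone. Origin: centre of its underside.
- driver: Red screwdriver lying along its x. Loose bystander, to be left alone. Origin: centre of its underside.
- glue: White glue bottle, 50 mm across, 130 mm high. Loose bystander, to be left alone. Origin: centre of its underside.
Not all that is in view belongs to the job. Of the things shaped like the blade, the yellow one is meant.

How it is judged:
By the outcome, as a careful person would: the job done as asked, in the order asked, and still so for the second after the job is handed in, with the robot touching nothing.
Of knob_red, knob_yellow, knob_blue, knob_green only 2 to 4 are there at a start; the rules pass over those that are not, and their reading is None.
At some moment in a run one of knob_red, knob_yellow, knob_blue, knob_green, blade may be knocked a few centimetres aside while the robot is not near it.
It also fails if it takes over 210 s, if anything falls off the work surface, if the arm or the gripper's body presses on something with over 40 N, if the wrist force passes 120 N, or if a joint passes its speed limit or range.

## Working session

There is one attempt and no reset: what is moved stays moved. The work goes in short steps, Python scripts to look and compute and a tool call to move; the robot and the scene stay as the last step left them, time stands still between calls to the robot, and variables do not carry over. Pictures are saved under pics/ and viewed, at most 14 in all, crops included, and the job is handed in when it is done.

Besides the shell and the picture viewer there is one more tool, called as name(argument=value, ...) on one line, values as JSON. carry_out: Moves the arm, as the interface text tells. Its arguments: {"type":"object","properties":{"delta_pos":{"type":"array","items":{"type":"array","items":{"type":"number"}}},"rot":{"type":"array","items":{"type":"array","items":{"type":"number"}}},"claw":{"type":"number"},"grip_force":{"type":"number"}},"required":["delta_pos","rot"]}

```bash
ls; mkdir -p pics
cat > h.py <<'E'
import numpy as np, cv2
from rig import r
from scipy.spatial.transform import Rotation as R
def snap(n,f):
    im=r.grab_frame(n); cv2.imwrite('pics/'+f,im); return im
def ray(n,u,v,T=None):
    """world origin + dir of pixel"""
    c=r.camera_info(n)
    if n=='wrist':
        s=r.sense(); P=np.eye(4); P[:3,:3]=R.from_euler('xyz',s['tcp_rot']).as_matrix(); P[:3,3]=s['eef_pos']
        M=P@np.array(c['hand_eye'])
        x=(u-c['cx'])/c['fx']; y=(v-c['cy'])/c['fy']; t=np.hypot(x,y)+1e-12
        d=np.array([np.sin(t)*x/t,np.sin(t)*y/t,np.cos(t)])
    else:
        M=np.array(c['pose']); d=np.array([(u-c['cx'])/c['fx'],(v-c['cy'])/c['fy'],1])
    return M[:3,3],M[:3,:3]@d
def at(n,u,v,z):
    o,d=ray(n,u,v); return o+d*(z-o[2])/d[2]
def proj(n,p):
    c=r.camera_info(n)
    if n=='wrist':
        s=r.sense(); P=np.eye(4); P[:3,:3]=R.from_euler('xyz',s['tcp_rot']).as_matrix(); P[:3,3]=s['eef_pos']
        M=P@np.array(c['hand_eye'])
    else: M=np.array(c['pose'])
    q=M[:3,:3].T@(np.array(p)-M[:3,3])
    if n=='wrist':
        h=np.hypot(q[0],q[1])+1e-12; t=np.arctan2(h,q[2]); return np.array([c['cx']+c['fx']*t*q[0]/h,c['cy']+c['fy']*t*q[1]/h])
    return np.array([c['cx']+c['fx']*q[0]/q[2],c['cy']+c['fy']*q[1]/q[2]])
E
python3 - <<'E'
from h import *
np.set_printoptions(precision=3,suppress=True)
print(r.sense(), r.tips_ahead)
for n in ('top','scene'):
    snap(n,n+'0.png'); print(n,r.camera_info(n))
    for t in ('box','blade','mat','console','knob_red','knob_yellow','knob_blue','knob_green','shaft_red','shaft_yellow','shaft_blue','shaft_green') if n=='top' else ():
        print(t,[(np.round(d['box']).tolist(),round(d['p'],2)) for d in r.recognise(t,n)[:3]])
print(r.camera_info('wrist'))
E
```

```text
pics
{'clock': 0.0, 'qpos': array([ 1.207,  0.354,  1.634, -0.   ,  1.155, -0.002]), 'qvel': array([ 0.   ,  0.001, -0.   ,  0.001,  0.   ,  0.   ]), 'joint_efforts': array([  0.001, -60.525, -34.207,   0.   ,   0.009,  -0.   ]), 'eef_pos': array([221.069, 584.15 , 255.585]), 'tcp_rot': array([-3.14,  0.  ,  2.78]), 'contact_force': array([-0.038,  0.063, -0.274]), 'wrist_torque': array([ 0.012, -0.002, -0.001]), 'grasp_force': 0.0, 'opening': 0.9989966636361348} 25.0
top {'fx': 446.99844657167085, 'fy': 446.99844657167085, 'cx': 324.4578402060496, 'cy': 192.0833537760096, 'pose': array([[   0.027,   -0.995,    0.097,  405.476],
       [  -0.999,   -0.025,    0.022,   23.951],
       [  -0.019,   -0.098,   -0.995, 1181.682],
       [   0.   ,    0.   ,    0.   ,    1.   ]])}
box [([216.0, 139.0, 298.0, 227.0], 0.62)]
blade [([326.0, 142.0, 336.0, 201.0], 0.89), ([242.0, 265.0, 258.0, 329.0], 0.78), ([432.0, 107.0, 498.0, 123.0], 0.57)]
mat [([311.0, 140.0, 364.0, 225.0], 0.74), ([397.0, 146.0, 479.0, 231.0], 0.57)]
console [([395.0, 146.0, 479.0, 233.0], 0.85)]
knob_red [([407.0, 165
[... 344 characters left out ...]
07.0, 165.0, 430.0, 184.0], 0.77), ([287.0, 97.0, 309.0, 122.0], 0.23)]
scene {'fx': 402.4125029299692, 'fy': 402.4125029299692, 'cx': 313.31278939660376, 'cy': 193.30588450435081, 'pose': array([[   0.636,    0.383,   -0.67 , 1258.848],
       [   0.771,   -0.34 ,    0.538, -577.44 ],
       [  -0.022,   -0.859,   -0.512,  640.941],
       [   0.   ,    0.   ,    0.   ,    1.   ]])}
{'fx': 309.70691628693146, 'fy': 309.70691628693146, 'cx': 314.8390830289319, 'cy': 199.49112381765644, 'hand_eye': array([[   0.001,   -0.961,   -0.277,   69.265],
       [   1.   ,    0.001,    0.   ,   -1.017],
       [  -0.   ,   -0.277,    0.961, -116.319],
       [   0.   ,    0.   ,    0.   ,    1.   ]])}
```

View pics/top0.png

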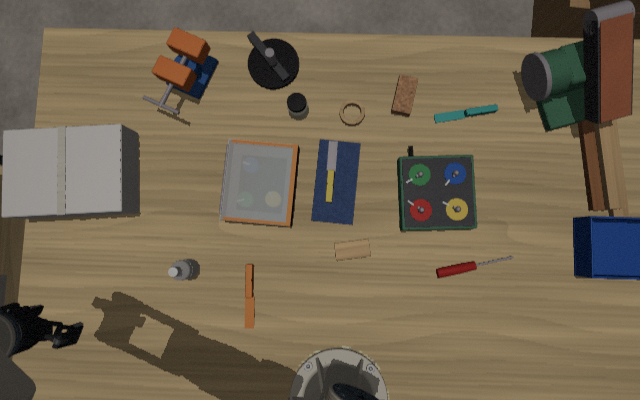

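View pics/scene0.png

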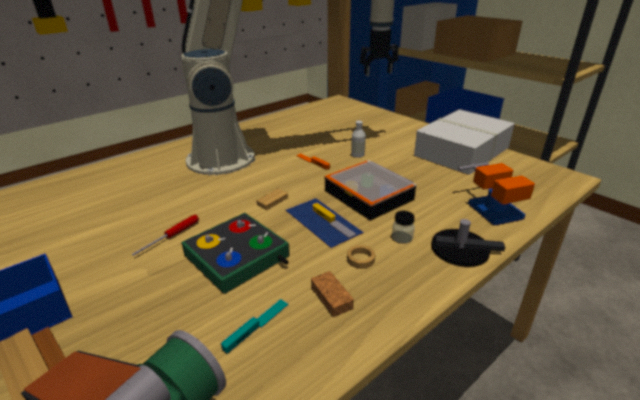

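Candidates for the blade: yellow (330,172) on the blue mat, orange (249,297), teal (466,114); I choose the yellow one. Knobs show faintly through the lid (blue at about 250,163, green 245,200, yellow 273,199). A close crop to check this.

Run:
```python
from h import *
im=cv2.imread('pics/top0.png'); a=im[132:237,210:370]; b=im[140:240,390:490]
A=cv2.resize(a,None,fx=5,fy=5,interpolation=cv2.INTER_CUBIC)
A=np.clip(A*1.6,0,255).astype(np.uint8); cv2.imwrite('pics/c1.png',A)
B=cv2.resize(b,None,fx=5,fy=5,interpolation=cv2.INTER_CUBIC);cv2.imwrite('pics/c2.png',np.clip(B*1.6,0,255).astype(np.uint8))
```

```text
(no output)
```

View pics/c1.png

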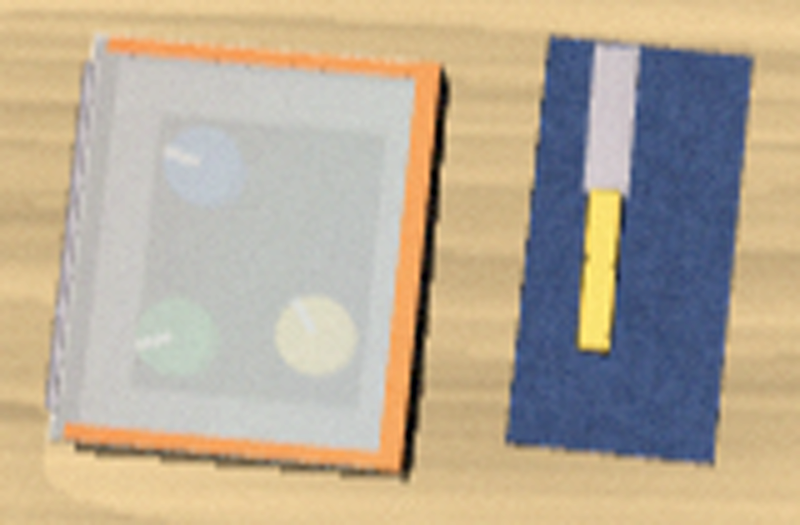

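View pics/c2.png

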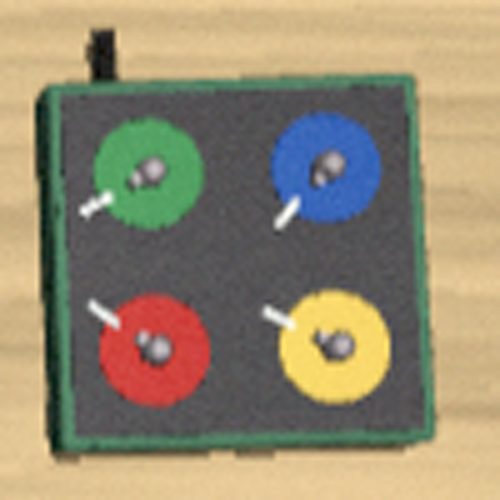

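The crop shows: the blade is yellow, tip up at (615,47), handle end (594,350), lying on the mat. The hinge is on the left (+y) and the wide orange front edge on the right, so box +x is about world +y. Three knobs are there: blue (205,165), green (177,337), yellow (316,335); no red. In the second crop the ticks and shafts are clear. Next I turn these into positions.

```bash
cat >> h.py <<'E'
np.set_printoptions(precision=3,suppress=True)
def down(yaw,tilt=0):
    """tool pointing down, tool x heading yaw; tilt>0 lifts the tool x axis by tilt"""
    return (R.from_euler('xyz',[np.pi,0,yaw])*R.from_rotvec([0,tilt,0]))
def cmd(p,rot,cur=None):
    """delta in tool axes from current (or given) pose to world target"""
    s=r.sense(); q,T=(np.array(s['eef_pos']),R.from_euler('xyz',s['tcp_rot'])) if cur is None else cur
    d=T.inv().apply(np.array(p)-q)/1000; w=(T.inv()*rot).as_rotvec(degrees=True)
    print('delta_pos',np.round(d,4).tolist(),'rot',np.round(w,2).tolist())
E
python3 - <<'E'
from h import *
c1=lambda u,v,z: at('top',210+(u-2)/5,132+(v-2)/5,z)
c2=lambda u,v,z: at('top',390+(u-2)/5,140+(v-2)/5,z)
F1,F2,B1,B2=[c1(*p,54) for p in((443,65),(405,470),(55,437),(100,37))]
print('lid',F1,F2,B1,B2,np.linalg.norm(F1-F2),np.linalg.norm(F1-B2))
f=(F1+F2)/2;b=(B1+B2)/2;print('front mid',f,'back mid',b,'ang',np.arctan2(*(b-f)[[1,0]]), np.arctan2(*(F1-F2)[[1,0]])+np.pi/2)
for n,(c,p) in dict(blue=((205,165),(168,153)),green=((177,337),(138,344)),yellow=((316,335),(297,303))).items():
    C=c1(*c,37);P=c1(*p,37);print(n,C,np.arctan2(*(P-C)[[1,0]]))
T=c1(615,47,6);J=c1(607,190,6);H=c1(594,350,25);Hj=c1(605,192,25);print('blade',T,J,H,Hj,np.arctan2(*(T-J)[[1,0]]),np.arctan2(*(Hj-H)[[1,0]]))
print('mat',[c1(*p,3)[:2] for p in((550,37),(752,57),(713,463),(507,442))])
for n,(c,t) in dict(green=((148,173),(96,205)),blue=((326,168),(287,213)),red=((155,350),(104,314)),yellow=((335,347),(279,317))).items():
    C=c2(*c,45);P=c2(*t,45);print(n,C,np.arctan2(*(P-C)[[1,0]]))
p=J-(T-J)/np.linalg.norm(T-J)*25
print(p); cmd([p[0],p[1],150],down(0.0))
E
```

```text
lid [636.508 119.298  54.   ] [428.848 131.611  54.   ] [440.731 309.641  54.   ] [647.012 296.692  54.   ] 208.02493679190712 177.70406579318436
front mid [532.678 125.455  54.   ] back mid [543.872 303.166  54.   ] ang 1.507891534647202 1.5115722580574285
blue [584.367 242.77   37.   ] 1.2810878694659897
green [494.41  253.346  37.   ] 1.7746947820750634
yellow [497.293 181.553  37.   ] 0.5706545364628535
blade [658.259  31.649   6.   ] [580.995  33.923   6.   ] [494.173  38.333  25.   ] [577.078  34.779  25.   ] -0.02942728281517851 -0.04283903111339064
mat [array([663.544,  66.659]), array([655.171, -41.732]), array([437.935, -25.506]), array([446.066,  83.161])]
green [ 568.824 -192.005   45.   ] 2.1478052969322006
blue [ 573.632 -282.456   45.   ] 2.4446007587860494
red [ 478.355 -196.143   45.   ] 0.9733262494073325
yellow [ 482.256 -286.89    45.   ] 1.096133980625788
[556.006  34.659   6.   ]
delta_pos [-0.5078, -0.3958, 0.1063] rot [0.0, -0.01, 159.27]
```

carry_out(delta_pos=[[-0.508, -0.396, 0.0], [-0.508, -0.396, 0.0], [-0.508, -0.396, 0.0], [-0.508, -0.396, 0.0], [-0.508, -0.396, 0.0], [-0.508, -0.396, 0.0], [-0.508, -0.396, 0.0], [-0.508, -0.396, 0.0]], rot=[[0, 0, 20], [0, 0, 40], [0, 0, 60], [0, 0, 80], [0, 0, 100], [0, 0, 120], [0, 0, 140], [0, 0, 161]])

```text
clock: 1.7
eef_pos: [482.2, 155.6, 256.7]
tcp_rot: [3.141, -0.001, 1.274]
contact_force: [1.1, 0.4, 0.4]
opening: 1.005
grasp_force: 0.0
```

carry_out(delta_pos=[[0, 0, 0], [0, 0, 0], [0, 0, 0], [0, 0, 0], [0, 0, 0], [0, 0, 0], [0, 0, 0], [0, 0, 0]], rot=[[0, 0, 0], [0, 0, 0], [0, 0, 0], [0, 0, 0], [0, 0, 0], [0, 0, 0], [0, 0, 0], [0, 0, 0]])

```text
clock: 2.7
eef_pos: [481.2, 157.4, 256.3]
tcp_rot: [-3.142, 0.0, 1.28]
contact_force: [0.4, -0.5, -0.4]
opening: 0.999
grasp_force: 0.0
```

Run:
```python
from h import *
s=r.sense();print(s['eef_pos'],s['tcp_rot'],s['qpos'])
cmd([556,34.5,150],down(-.036))
```

```text
[481.203 157.447 256.251] [-3.142  0.     1.28 ] [ 0.313  0.168  1.883 -0.     1.091  0.604]
delta_pos [-0.0963, 0.1069, 0.1062] rot [-0.0, 0.01, 75.39]
```

carry_out(delta_pos=[[-0.0963, 0.1069, 0.08], [-0.0963, 0.1069, 0.08], [-0.0963, 0.1069, 0.08], [-0.0963, 0.1069, 0.08], [-0.0963, 0.1069, 0.08], [-0.0963, 0.1069, 0.08], [-0.0963, 0.1069, 0.08], [-0.0963, 0.1069, 0.08]], rot=[[0, 0, 75.4], [0, 0, 75.4], [0, 0, 75.4], [0, 0, 75.4], [0, 0, 75.4], [0, 0, 75.4], [0, 0, 75.4], [0, 0, 75.4]])

```text
clock: 3.7
eef_pos: [556.1, 34.5, 176.2]
tcp_rot: [-3.142, 0.0, -0.035]
contact_force: [-0.3, -0.5, 0.2]
opening: 1.001
grasp_force: 0.0
```

Run:
```python
from h import *
s=r.sense();print(s['eef_pos'],s['tcp_rot'],s['qpos'])
im=snap('wrist','w1.png')
hsv=cv2.cvtColor(im,cv2.COLOR_BGR2HSV)
m=cv2.inRange(hsv,(20,120,80),(34,255,255))
n,l,st,c=cv2.connectedComponentsWithStats(m)
for i in np.argsort(-st[1:,4])[:3]+1: print(st[i],c[i])
for d in r.cut_out('blade','wrist')[:2]: print(d['p'],d['box'])
```

```text
[556.06   34.453 176.239] [-3.142  0.    -0.035] [0.059 0.34  1.853 0.    0.949 1.665]
[     0      0    640    400 113336] [326.197 154.576]
[ 303  163   21   89 1691] [313.076 206.473]
[ 443  344   54   56 1662] [470.159 373.546]
0.93 [163.4, 349.1, 185.0, 385.0]
0.91 [545.2, 25.9, 628.4, 50.0]
```

View pics/w1.png

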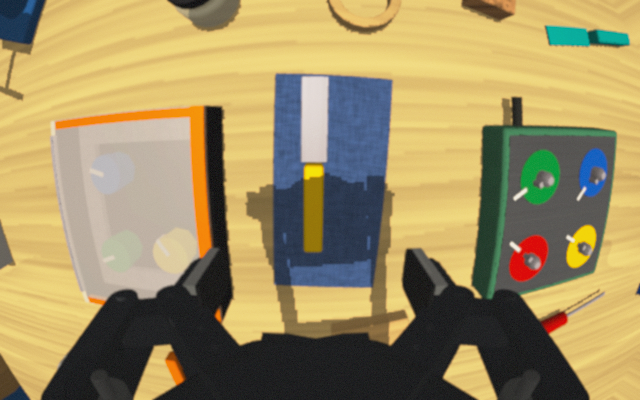

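Run:
```python
from h import *
w=lambda u,v,z: at('wrist',u,v,z)
print('handle',w(313,252,25),w(313.5,164,6),w(313.5,164,25),'tip',w(314.5,77,6),'junc',w(314,163,6))
print('mat',[w(*p,3)[:2] for p in((276,74),(391,80),(372,288),(275,285))])
for n,(c,p,z) in dict(blue=((112,173),(92,174),37),green=((121,250),(103,258),37),yellow=((177,250),(164,234),37),sg=((540,178),(515,199),45),sb=((594,173),(582,195),45),sr=((529,259),(512,245),45),sy=((582,247),(569,237),45)).items():
    C=w(*c,z);P=w(*p,z);print(n,C,np.arctan2(*(P-C)[[1,0]]))
print('lid front',w(205,107,54),'slot sill?',w(222,107,0))
print('shaft nose z=62',w(546,181,62),w(598,175,62),w(533,261,62),w(585,248,62))
print('proj tcp',proj('wrist',r.sense()['eef_pos']))
```

```text
handle [497.762  36.701  25.   ] [579.024  33.673   6.   ] [582.221  33.487  25.   ] tip [660.047  30.206   6.   ] junc [579.96   33.175   6.   ]
mat [array([664.945,  65.546]), array([657.59 , -41.276]), array([439.552, -26.601]), array([447.493,  80.147])]
blue [586.619 231.455  37.   ] 1.5404994330062842
green [503.971 240.611  37.   ] 1.9190875203580453
yellow [506.071 169.803  37.   ] 0.582674838477716
sg [ 570.99  -191.627   45.   ] 2.169225164328362
sb [ 577.068 -283.537   45.   ] 2.5403472302549703
sr [ 481.267 -197.104   45.   ] 0.9865453998912879
sy [ 485.644 -289.008   45.   ] 1.100263641561972
lid front [637.115 117.54   54.   ] slot sill? [637.683 119.628   0.   ]
shaft nose z=62 [ 571.957 -185.112   62.   ] [ 578.439 -270.326   62.   ] [ 488.19  -188.088   62.   ] [ 493.345 -273.776   62.   ]
proj tcp [311.63  282.614]
```

carry_out(delta_pos=[[0, 0, 0.05], [0, 0, 0.1], [0, 0, 0.14], [0, 0, 0.147], [0, 0, 0.147], [0, 0, 0.147]], rot=[[0, 0, 0], [0, 0, 0], [0, 0, 0], [0, 0, 0], [0, 0, 0], [0, 0, 0]], claw=0.05)

```text
clock: 4.55
eef_pos: [557.3, 34.6, 31.0]
tcp_rot: [-3.141, -0.003, -0.035]
contact_force: [0.7, -0.4, -0.1]
opening: 0.585
grasp_force: 0.0
```

carry_out(delta_pos=[[0, 0, 0], [0, 0, 0], [0, 0, 0], [0, 0, 0], [0, 0, 0], [0, 0, 0], [0, 0, 0], [0, 0, 0]], rot=[[0, 0, 0], [0, 0, 0], [0, 0, 0], [0, 0, 0], [0, 0, 0], [0, 0, 0], [0, 0, 0], [0, 0, 0]], claw=0.0, grip_force=100)

```text
clock: 5.55
eef_pos: [556.7, 34.6, 30.6]
tcp_rot: [-3.141, -0.002, -0.036]
contact_force: [-2.3, -0.7, 11.2]
opening: 0.184
grasp_force: 98.3
```

Run:
```python
from h import *
s=r.sense();print(s['eef_pos'],s['tcp_rot'],s['contact_force'],s['opening'],s['grasp_force'],r.tips_ahead)
# slot approach: box heading 1.51; front mid at (533,124)
a=1.51; u=np.array([np.cos(a),np.sin(a)])
s0=np.array([534,123.0])
print(s0-u*105, s0-u*(105+40))
```

```text
[556.654  34.577  30.648] [-3.141 -0.002 -0.036] [-2.267 -0.697 11.207] 0.18449683435391145 98.34199547767639 25.0
[527.62   18.194] [525.19  -21.732]
```

carry_out(delta_pos=[[0, 0, -0.03], [0, 0, -0.07], [0, 0, -0.1], [0, 0, -0.1], [0, 0, -0.1]], rot=[[0, 0, 0], [0, 0, 0], [0, 0, 0], [0, 0, 0], [0, 0, 0]])

```text
clock: 6.18
eef_pos: [555.5, 34.5, 128.7]
tcp_rot: [3.142, 0.001, -0.036]
contact_force: [0.2, -0.2, -1.1]
opening: 0.185
grasp_force: 97.9
```

Run:
```python
from h import *
s=r.sense();print(s['eef_pos'],s['tcp_rot'],s['contact_force'],s['opening'],s['grasp_force'])
cmd([524.6,-31,110],down(1.51))
```

```text
[555.479  34.513 128.75 ] [ 3.142  0.001 -0.036] [ 0.205 -0.168 -1.072] 0.18465361807234554 97.86709785461426
delta_pos [-0.0285, 0.0666, 0.0188] rot [-0.03, 0.03, -88.59]
```

carry_out(delta_pos=[[-0.0285, 0.0666, 0.019], [-0.0285, 0.0666, 0.019], [-0.0285, 0.0666, 0.019], [-0.0285, 0.0666, 0.019], [-0.0285, 0.0666, 0.019], [-0.0285, 0.0666, 0.019], [-0.0285, 0.0666, 0.019], [-0.0285, 0.0666, 0.019]], rot=[[0, 0, -88.6], [0, 0, -88.6], [0, 0, -88.6], [0, 0, -88.6], [0, 0, -88.6], [0, 0, -88.6], [0, 0, -88.6], [0, 0, -88.6]])

```text
clock: 7.18
eef_pos: [524.0, -30.9, 108.7]
tcp_rot: [-3.139, 0.0, 1.462]
contact_force: [0.3, 0.3, -1.4]
opening: 0.182
grasp_force: 98.0
```

carry_out(delta_pos=[[0, 0, 0], [0, 0, 0], [0, 0, 0]], rot=[[0, 0, -4], [0, 0, -4], [0, 0, -4]])

```text
clock: 7.55
eef_pos: [524.6, -31.0, 109.5]
tcp_rot: [-3.14, -0.0, 1.524]
contact_force: [0.5, 1.0, -0.9]
opening: 0.188
grasp_force: 98.0
```

Run:
```python
from h import *
s=r.sense();print(s['eef_pos'],s['tcp_rot'],s['contact_force'],s['opening'],s['grasp_force'])
snap('wrist','w2.png')
```

```text
[524.61  -30.966 109.515] [-3.14  -0.     1.524] [ 0.533  0.98  -0.852] 0.1883715996773848 97.99965262413025
```

View pics/w2.png

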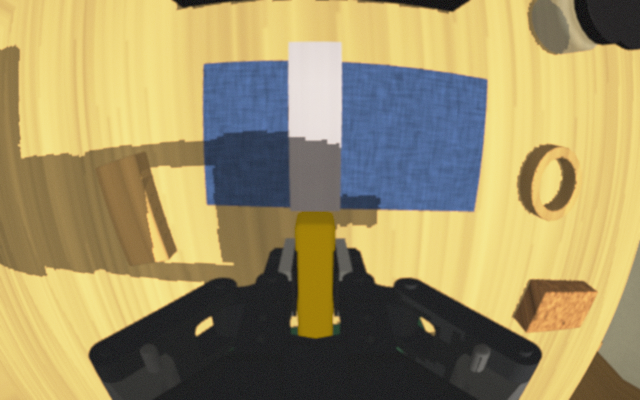

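Run:
```python
from h import *
s=r.sense();z=s['eef_pos'][2]
for zz in (z-20,z-24.6,z-29): 
    t=at('wrist',315,42,zz); a=at('wrist',289,42,zz);b=at('wrist',341,42,zz); print('tip',t,np.linalg.norm(t-s['eef_pos']*[1,1,0]-[0,0,zz]),'width',np.linalg.norm(a-b))
print(at('wrist',183,8,0),at('wrist',455,8,0))
cmd([524.6,-31,69],down(1.51))
```

```text
tip [530.253  69.571  89.7  ] 100.6868208824316 width 22.545533187817647
tip [530.298  70.635  85.1  ] 101.75132680433815 width 23.30631182847885
tip [530.342  71.652  80.7  ] 102.7695514575178 width 24.034013136937364
[430.895 131.426   0.   ] [641.802 122.964   0.   ]
delta_pos [-0.0, -0.0001, 0.0407] rot [-0.06, -0.0, 0.8]
```

carry_out(delta_pos=[[0, 0, 0.0385], [0, 0, 0.0385], [0, 0, 0.0385], [0, 0, 0.0385]], rot=[[0, 0, 0.5], [0, 0, 0.5], [0, 0, 0.5], [0, 0, 0.5]])

```text
clock: 8.1
eef_pos: [525.9, -31.0, 72.9]
tcp_rot: [3.14, 0.0, 1.516]
contact_force: [0.6, 0.4, -0.6]
opening: 0.182
grasp_force: 98.1
```

Run:
```python
from h import *
print(r.sense()['eef_pos'],r.sense()['tcp_rot'])
im=snap('scene','s2.png'); a=im[140:260,270:430]; cv2.imwrite('pics/s2c.png',cv2.resize(a,None,fx=5,fy=5,interpolation=cv2.INTER_CUBIC))
cmd([527.5,25,71],down(1.515)); cmd([529,44,71],down(1.515))
```

```text
[525.86  -31.043  72.878] [3.14  0.    1.516]
delta_pos [0.056, -0.0014, 0.0018] rot [0.1, 0.0, 0.09]
delta_pos [0.0751, -0.0009, 0.0018] rot [0.1, 0.0, 0.09]
```

View pics/s2c.png

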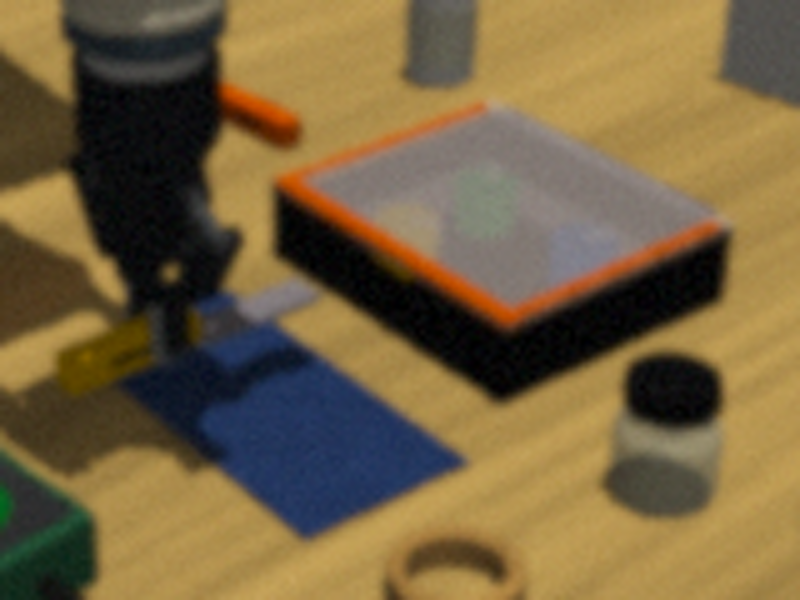

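The crop shows the blade level in the gripper with its tip at (318,288), and the slot in the box front at about (395,265). Checking the tip height against it.

Run:
```python
from h import *
f=lambda p:(proj('scene',p)-[270,140])*5+2
for z in (38,42,46,50): print(z,f([531.5,72,z]),f([519.5,72.7,z]),f([543.5,71.3,z]))
print('slot',f([536-30,125,43]),f([536+30,125-3,43]),f([430,131,54]),f([640,119,54]),f([640,119,0]))
```

```text
38 [308.832 299.867] [295.8   291.202] [322.056 308.661]
42 [308.839 293.878] [295.785 285.241] [322.088 302.644]
46 [308.847 287.868] [295.769 279.259] [322.119 296.604]
50 [308.855 281.836] [295.753 273.256] [322.151 290.543]
slot [347.128 244.357] [414.746 285.627] [270.564 179.226] [507.187 323.334] [502.17  405.477]
```

carry_out(delta_pos=[[0, -0.001, 0.0018], [0.02, -0.001, 0.0018], [0.036, -0.001, 0.0018], [0.046, -0.001, 0.0018], [0.056, -0.001, 0.0018], [0.056, -0.001, 0.0018]], rot=[[0, 0, 0], [0, 0, 0], [0, 0, 0], [0, 0, 0], [0, 0, 0], [0, 0, 0]])

```text
clock: 8.9
eef_pos: [527.2, 25.6, 70.0]
tcp_rot: [3.142, 0.0, 1.518]
contact_force: [-0.4, -0.1, -1.2]
opening: 0.186
grasp_force: 98.1
```

carry_out(delta_pos=[[0.005, 0, 0], [0.01, 0, 0], [0.015, 0, 0], [0.02, 0, 0], [0.02, 0, 0]], rot=[[0, 0, 0], [0, 0, 0], [0, 0, 0], [0, 0, 0], [0, 0, 0]])

```text
clock: 9.52
eef_pos: [528.3, 45.3, 70.0]
tcp_rot: [3.142, -0.0, 1.517]
contact_force: [-0.5, -0.8, -1.3]
opening: 0.185
grasp_force: 98.1
```

carry_out(delta_pos=[[0, 0, -0.01], [0, 0, -0.02], [0, 0, -0.03], [0, 0, -0.04], [0, 0, -0.05], [0, 0, -0.06], [0, 0, -0.07], [0, 0, -0.07]], rot=[[0, 0, 0], [0, 0, 0], [0, 0, 0], [0, 0, 0], [0, 0, 0], [0, 0, 0], [0, 0, 0], [0, 0, 0]])

```text
clock: 10.52
eef_pos: [528.8, 44.9, 140.9]
tcp_rot: [3.14, -0.0, 1.517]
contact_force: [0.3, -0.5, -1.2]
opening: 0.183
grasp_force: 98.1
```

Run:
```python
from h import *
print(r.sense()['eef_pos'],r.sense()['tcp_rot'],r.sense()['contact_force'])
im=snap('scene','s3.png'); a=im[90:240,250:450]; cv2.imwrite('pics/s3c.png',cv2.resize(a,None,fx=4,fy=4,interpolation=cv2.INTER_CUBIC))
```

```text
[528.76   44.939 140.93 ] [ 3.14  -0.     1.517] [ 0.274 -0.536 -1.186]
```

View pics/s3c.png

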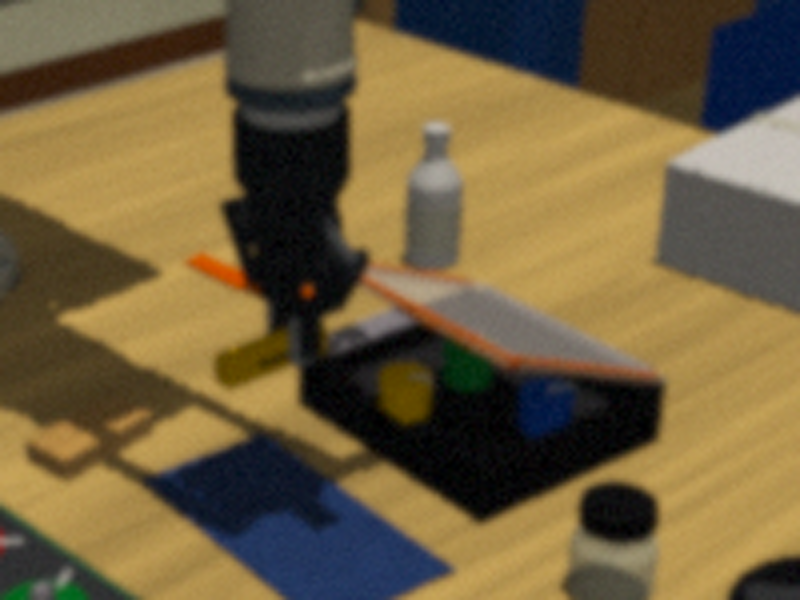

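The lid stands about 70 mm up at its front edge, resting on the blade (edge corner near (515,360)), and the three knobs show beneath it. Now I swing it open along the arc.

carry_out(delta_pos=[[0.012, 0, -0.013], [0.023, 0, -0.025], [0.036, 0, -0.036], [0.049, 0, -0.045], [0.062, 0, -0.052], [0.076, 0, -0.058], [0.09, 0, -0.062], [0.104, 0, -0.065]], rot=[[0, 0, 0], [0, 0, 0], [0, 0, 0], [0, 0, 0], [0, 0, 0], [0, 0, 0], [0, 0, 0], [0, 0, 0]])

```text
clock: 11.58
eef_pos: [533.9, 149.8, 205.1]
tcp_rot: [-3.141, -0.0, 1.517]
contact_force: [-0.1, -2.0, -0.2]
opening: 0.184
grasp_force: 98.0
```

carry_out(delta_pos=[[0.014, 0, -0.002], [0.028, 0, -0.004], [0.041, 0, -0.005], [0.054, 0, -0.004], [0.067, 0, -0.001], [0.08, 0, 0.003], [0.088, 0, 0.006], [0.088, 0, 0.006]], rot=[[0, 0, 0], [0, 0, 0], [0, 0, 0], [0, 0, 0], [0, 0, 0], [0, 0, 0], [0, 0, 0], [0, 0, 0]])

```text
clock: 12.58
eef_pos: [538.4, 237.3, 198.4]
tcp_rot: [-3.141, 0.0, 1.517]
contact_force: [-0.8, -0.5, -1.2]
opening: 0.184
grasp_force: 98.6
```

Run:
```python
from h import *
print(r.sense()['eef_pos'],r.sense()['tcp_rot'],r.sense()['contact_force'])
im=snap('scene','s4.png'); a=im[60:260,220:480]; cv2.imwrite('pics/s4c.png',cv2.resize(a,None,fx=3,fy=3,interpolation=cv2.INTER_CUBIC))
```

```text
[538.383 237.283 198.448] [-3.141  0.     1.517] [-0.822 -0.473 -1.17 ]
```

View pics/s4c.png

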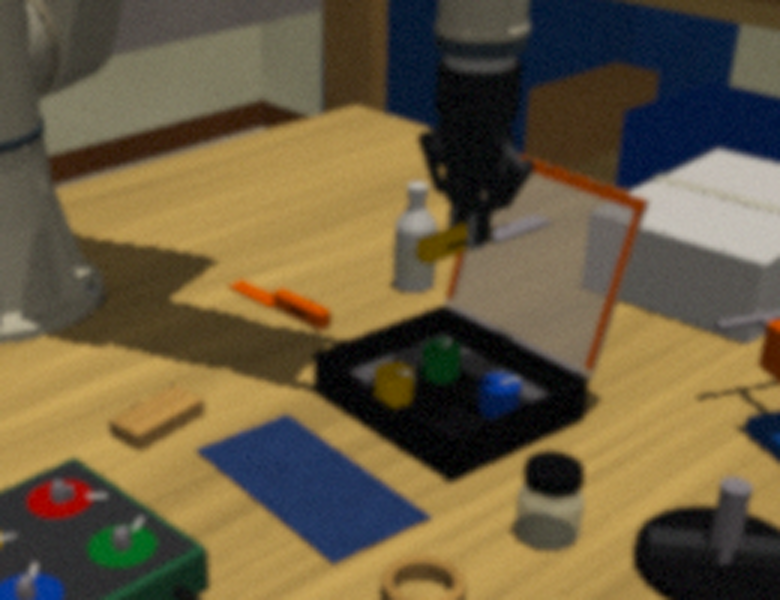

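The lid stands open and leaning back (edge from (530,160) to (645,205)); all three knobs still stand in the box. The blade goes back to the mat.

carry_out(delta_pos=[[-0.06, 0, 0], [-0.12, 0, 0], [-0.18, 0, 0], [-0.203, 0, 0], [-0.203, 0, 0], [-0.203, 0, 0]], rot=[[0, 0, 0], [0, 0, 0], [0, 0, 0], [0, 0, 0], [0, 0, 0], [0, 0, 0]])

```text
clock: 13.38
eef_pos: [527.8, 34.4, 199.1]
tcp_rot: [3.141, -0.0, 1.516]
contact_force: [0.7, 0.2, -0.9]
opening: 0.184
grasp_force: 98.6
```

Run:
```python
from h import *
print(r.sense()['eef_pos'],r.sense()['tcp_rot'],r.sense()['contact_force'])
cmd([556,33,60],down(-0.036))
```

```text
[527.767  34.371 199.103] [ 3.141 -0.     1.516] [ 0.677  0.221 -0.884]
delta_pos [0.0001, 0.0282, 0.1391] rot [-0.0, -0.03, 88.93]
```

carry_out(delta_pos=[[-0.006, 0.028, 0.0], [-0.006, 0.028, 0.0], [-0.006, 0.028, 0.0], [-0.006, 0.028, 0.0], [-0.006, 0.028, 0.03], [-0.006, 0.028, 0.07], [-0.006, 0.028, 0.11], [-0.006, 0.028, 0.139]], rot=[[0, 0, 89], [0, 0, 89], [0, 0, 89], [0, 0, 89], [0, 0, 89], [0, 0, 89], [0, 0, 89], [0, 0, 89]])

```text
clock: 14.38
eef_pos: [554.8, 27.9, 58.3]
tcp_rot: [-3.141, 0.001, 0.012]
contact_force: [1.3, -1.1, -1.1]
opening: 0.186
grasp_force: 98.6
```

carry_out(delta_pos=[[0, 0, 0], [0, 0, 0], [0, 0, 0]], rot=[[0, 0, 4], [0, 0, 4], [0, 0, 4]])

```text
clock: 14.75
eef_pos: [555.7, 27.2, 60.3]
tcp_rot: [-3.141, -0.001, -0.051]
contact_force: [-0.3, 0.1, -1.1]
opening: 0.192
grasp_force: 98.6
```

Run:
```python
from h import *
print(r.sense()['eef_pos'],r.sense()['tcp_rot'],r.sense()['contact_force'])
cmd([556,28,31.5],down(-0.036))
```

```text
[555.735  27.197  60.335] [-3.141 -0.001 -0.051] [-0.253  0.121 -1.094]
delta_pos [0.0002, -0.0008, 0.0288] rot [-0.01, -0.05, -0.84]
```

carry_out(delta_pos=[[0, 0, 0.015], [0, 0, 0.024], [0, 0, 0.0285], [0, 0, 0.0285], [0, 0, 0.0285]], rot=[[0, 0, 0], [0, 0, 0], [0, 0, 0], [0, 0, 0], [0, 0, 0]])

```text
clock: 15.38
eef_pos: [555.3, 26.4, 31.4]
tcp_rot: [3.142, 0.0, -0.053]
contact_force: [0.2, 0.4, -0.4]
opening: 0.181
grasp_force: 98.7
```

carry_out(delta_pos=[[0, 0, 0], [0, 0, 0], [0, 0, 0], [0, 0, 0], [0, 0, -0.02], [0, 0, -0.08], [0, 0, -0.14], [0, 0, -0.15]], rot=[[0, 0, 0], [0, 0, 0], [0, 0, 0], [0, 0, 0], [0, 0, 0], [0, 0, 0], [0, 0, 0], [0, 0, 0]], claw=0.07)

```text
clock: 16.38
eef_pos: [557.7, 26.6, 185.8]
tcp_rot: [-3.141, -0.007, -0.053]
contact_force: [0.7, -0.0, -0.5]
opening: 0.817
grasp_force: 0.0
```

Run:
```python
from h import *
print(r.sense()['eef_pos'],r.sense()['tcp_rot'],r.sense()['qpos'])
snap('wrist','w3.png')
# overhead of the box, tool x toward -y?? keep yaw so camera sees knobs: centre (527,212)
for y in (-0.06,1.51): cmd([520,215,200],down(y))
```

```text
[557.669  26.599 185.826] [-3.141 -0.007 -0.053] [ 0.045  0.326  1.848 -0.     0.96   1.669]
delta_pos [-0.0468, -0.1863, -0.0153] rot [-0.03, -0.31, 0.39]
delta_pos [-0.0468, -0.1863, -0.0153] rot [0.22, -0.27, -89.57]
```

Run:
```python
from h import *
cmd([502,173,160],down(1.51))
```

```text
delta_pos [-0.0628, -0.1434, 0.0245] rot [0.22, -0.27, -89.57]
```

carry_out(delta_pos=[[-0.0633, -0.1432, 0.026], [-0.0633, -0.1432, 0.026], [-0.0633, -0.1432, 0.026], [-0.0633, -0.1432, 0.026], [-0.0633, -0.1432, 0.026], [-0.0633, -0.1432, 0.026], [-0.0633, -0.1432, 0.026], [-0.0633, -0.1432, 0.026]], rot=[[0, 0, -89.5], [0, 0, -89.5], [0, 0, -89.5], [0, 0, -89.5], [0, 0, -89.5], [0, 0, -89.5], [0, 0, -89.5], [0, 0, -89.5]])

```text
clock: 17.42
eef_pos: [498.5, 172.5, 153.6]
tcp_rot: [-3.139, 0.001, 1.453]
contact_force: [0.4, 0.6, 0.1]
opening: 0.82
grasp_force: 0.0
```

carry_out(delta_pos=[[0, 0, 0], [0, 0, 0], [0, 0, 0]], rot=[[0, 0, -4], [0, 0, -4], [0, 0, -4]])

```text
clock: 17.8
eef_pos: [499.2, 172.7, 154.6]
tcp_rot: [-3.14, 0.001, 1.515]
contact_force: [-0.2, 0.6, -0.7]
opening: 0.819
grasp_force: 0.0
```

Run:
```python
from h import *
print(r.sense()['eef_pos'],r.sense()['tcp_rot'],r.sense()['qpos'])
snap('wrist','w4.png')
```

```text
[499.154 172.654 154.579] [-3.14   0.001  1.515] [0.33  0.33  1.929 0.    0.884 0.386]
```

View pics/w4.png

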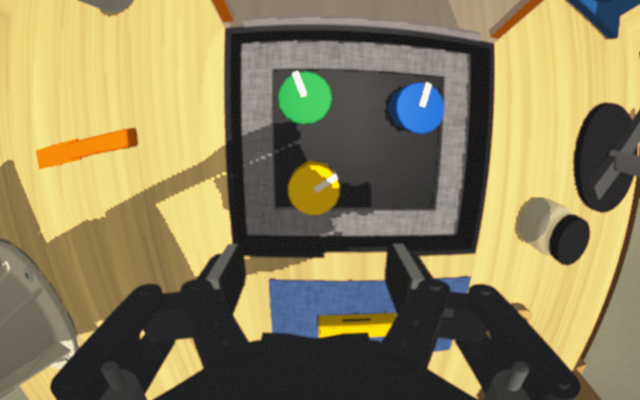

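The picture shows the green knob at (305,98), blue (419,108) and yellow (314,188), each with its white pointer. I measure these by colour segmentation.

```bash
cat >> h.py <<'E'
HUE=dict(yellow=(20,34),green=(45,80),blue=(100,118),red=(0,6))
def knob(im,col,z,guess,rad=20.5,cam='wrist',smin=110,vmin=60):
    """centre and pointer heading (world) of a knob top / disc at height z near guess xy"""
    hsv=cv2.cvtColor(im,cv2.COLOR_BGR2HSV); lo,hi=HUE[col]
    m=cv2.inRange(hsv,(lo,smin,vmin),(hi,255,255))
    # ortho patch 0.5 mm/px around guess
    n=2*60*2; g=np.array([[proj(cam,[guess[0]+(60-i*.5),guess[1]+(60-j*.5),z]) for j in range(n//2*1)] for i in range(n//2)]) if False else None
    c=r.camera_info(cam); s=r.sense()
    if cam=='wrist':
        P=np.eye(4);P[:3,:3]=R.from_euler('xyz',s['tcp_rot']).as_matrix();P[:3,3]=s['eef_pos'];M=P@np.array(c['hand_eye'])
    else: M=np.array(c['pose'])
    h=45; ax=np.arange(-h,h,.5); X,Y=np.meshgrid(guess[0]+ax,guess[1]+ax,indexing='ij')
    q=(np.stack([X,Y,np.full_like(X,z)],-1)-M[:3,3])@M[:3,:3]
    if cam=='wrist':
        a=np.hypot(q[...,0],q[...,1])+1e-9;t=np.arctan2(a,q[...,2]);U=c['cx']+c['fx']*t*q[...,0]/a;V=c['cy']+c['fy']*t*q[...,1]/a
    else: U=c['cx']+c['fx']*q[...,0]/q[...,2];V=c['cy']+c['fy']*q[...,1]/q[...,2]
    w=cv2.remap(im,U.astype(np.float32),V.astype(np.float32),cv2.INTER_CUBIC)
    mk=cv2.remap(m,U.astype(np.float32),V.astype(np.float32),cv2.INTER_LINEAR)
    mk=(mk>127).astype(np.uint8); k,l,st,ce=cv2.connectedComponentsWithStats(mk)
    if k<2: return None
    i=1+np.argmax(st[1:,4]); pts=np.argwhere(l==i).astype(np.float32); hull=cv2.convexHull(pts)[:,0]
    # robust circle of known radius on hull
    from scipy.optimize import least_squares
    hp=hull/2-h
    e=least_squares(lambda x:np.hypot(hp[:,0]-x[0],hp[:,1]-x[1])-rad,hp.mean(0),loss='soft_l1',f_scale=.5).x
    ee=least_squares(lambda x:np.hypot(hp[:,0]-x[0],hp[:,1]-x[1])-x[2],[*hp.mean(0),rad],loss='soft_l1',f_scale=.5).x
    hw=cv2.cvtColor(w,cv2.COLOR_BGR2HSV)
    return np.array([guess[0]+e[0],guess[1]+e[1]]),ee[2],w,hw,e
def pointer(hw,e,r0,r1,smax=90,vmin=110,h=45):
    ax=np.arange(-h,h,.5); X,Y=np.meshgrid(ax-e[0],ax-e[1],indexing='ij'); d=np.hypot(X,Y)
    ok=(d>r0)&(d<r1)&(hw[...,1]<smax)&(hw[...,2]>vmin)
    k,l,st,ce=cv2.connectedComponentsWithStats(ok.astype(np.uint8))
    if k<2: return None
    i=1+np.argmax(st[1:,4]); o=l==i; return np.arctan2(Y[o].mean(),X[o].mean()),o.sum()/4,(st[1:,4].tolist())
E
cat > kn.py <<'E'
from h import *
import sys
im=snap('wrist',sys.argv[1])
for a in sys.argv[2:]:
    col,z,x,y,rad=a.split(',')
    o=knob(im,col,float(z),(float(x),float(y)),float(rad))
    if o is None: print(col,None); continue
    # hub knobs: pointer across head; shafts: tick 29-40
    sh=float(rad)>25
    print(col,'xy',o[0],'r',round(o[1],2),'ptr',pointer(o[3],o[4],29.5 if sh else 6,40 if sh else 18,smax=80 if sh else 120,vmin=130 if sh else 90))
    cv2.imwrite(f'pics/o_{col}.png',o[2])
E
python3 kn.py w5.png yellow,37,502,173,20.5 green,37,500,245,20.5 blue,37,586,235,20.5
python3 - <<'E'
from h import *
w=lambda u,v,z: at('wrist',u,v,z)
for n,(c,p,z) in dict(blue=((420,107),(427,85),37),green=((305,98),(296,74),37),yellow=((314,188),(335,178),37)).items():
    C=w(*c,z);P=w(*p,z);print(n,C,np.arctan2(*(P-C)[[1,0]]))
print('box corners rim',[w(*p,48)[:2] for p in ((229,30),(494,42),(476,250),(233,246))])
E
```

```text
yellow xy [499.347 182.574] r 21.53 ptr (np.float64(0.4480167401931958), np.float64(65.75), [263])
green xy [496.717 253.44 ] r 20.34 ptr (np.float64(1.8734600619182862), np.float64(81.0), [324])
blue xy [584.603 243.27 ] r 22.36 ptr (np.float64(1.101822602788754), np.float64(81.0), [324])
blue [585.605 244.137  37.   ] 1.2160790211380206
green [497.254 253.033  37.   ] 1.8642558275058407
yellow [500.142 183.489  37.   ] 0.4027781116020597
box corners rim [array([444.968, 309.166]), array([650.183, 300.074]), array([639.672, 123.402]), array([432.058, 141.704])]
```

Run:
```python
from h import *
cmd([499.5,182.5,42],down(1.51))
```

```text
delta_pos [0.0098, -0.0004, 0.113] rot [-0.04, 0.02, 0.31]
```

carry_out(delta_pos=[[0.01, 0, 0.04], [0.01, 0, 0.08], [0.01, 0, 0.105], [0.01, 0, 0.113], [0.01, 0, 0.113], [0.01, 0, 0.113]], rot=[[0, 0, 0], [0, 0, 0], [0, 0, 0], [0, 0, 0], [0, 0, 0], [0, 0, 0]], claw=0.056)

```text
clock: 18.65
eef_pos: [501.0, 183.0, 43.5]
tcp_rot: [3.14, -0.001, 1.516]
contact_force: [-0.1, 0.7, 0.3]
opening: 0.661
grasp_force: 0.0
```

carry_out(delta_pos=[[0, 0, 0], [0, 0, 0], [0, 0, 0], [0, 0, 0], [0, 0, 0]], rot=[[0, 0, 0], [0, 0, 0], [0, 0, 0], [0, 0, 0], [0, 0, 0]], claw=0.0, grip_force=25)

```text
clock: 19.27
eef_pos: [500.9, 183.0, 43.7]
tcp_rot: [3.14, -0.001, 1.516]
contact_force: [-1.7, -0.5, 5.5]
opening: 0.467
grasp_force: 24.5
```

carry_out(delta_pos=[[0, 0, 0], [0, 0, 0], [0, 0, 0], [0, 0, 0]], rot=[[0, 0, 0], [0, 0, 0], [0, 0, 0], [0, 0, 0]], claw=0.056)

```text
clock: 19.77
eef_pos: [500.2, 182.8, 42.4]
tcp_rot: [-3.141, 0.0, 1.517]
contact_force: [-0.7, 0.4, -0.4]
opening: 0.657
grasp_force: 0.0
```

Run:
```python
from h import *
s=r.sense();print(s['eef_pos'],s['tcp_rot'],s['opening'],s['contact_force'])
cmd([499.5,182.5,42],down(0.0))
```

```text
[500.176 182.79   42.426] [-3.141  0.     1.517] 0.6566499970194811 [-0.737  0.384 -0.391]
delta_pos [-0.0003, -0.0007, 0.0004] rot [-0.0, 0.01, 86.89]
```

carry_out(delta_pos=[[0, 0, 0], [0, 0, 0], [0, 0, 0], [0, 0, 0], [0, 0, 0], [0, 0, 0], [0, 0, 0], [0, 0, 0]], rot=[[0, 0, 87], [0, 0, 87], [0, 0, 87], [0, 0, 87], [0, 0, 87], [0, 0, 87], [0, 0, 87], [0, 0, 87]])

```text
clock: 20.78
eef_pos: [500.2, 182.8, 42.4]
tcp_rot: [3.142, 0.0, 0.01]
contact_force: [-0.6, 0.4, 0.1]
opening: 0.657
grasp_force: 0.0
```

carry_out(delta_pos=[[0, 0, 0], [0, 0, 0], [0, 0, 0], [0, 0, 0], [0, 0, 0], [0, 0, 0]], rot=[[0, 0, 0], [0, 0, 0], [0, 0, 0], [0, 0, 0], [0, 0, 0], [0, 0, 0]], claw=0.0, grip_force=40)

```text
clock: 21.52
eef_pos: [500.3, 182.9, 42.7]
tcp_rot: [-3.142, -0.0, 0.018]
contact_force: [-1.5, -0.1, 5.0]
opening: 0.462
grasp_force: 40.0
```

carry_out(delta_pos=[[0, 0, -0.05], [0, 0, -0.1], [0, 0, -0.12], [0, 0, -0.12], [0, 0, -0.12]], rot=[[0, 0, 0], [0, 0, 0], [0, 0, 0], [0, 0, 0], [0, 0, 0]])

```text
clock: 22.15
eef_pos: [499.5, 182.5, 161.3]
tcp_rot: [3.141, 0.002, 0.017]
contact_force: [0.4, -0.4, -1.0]
opening: 0.461
grasp_force: 40.6
```

Run:
```python
from h import *
s=r.sense();print(s['eef_pos'],s['tcp_rot'],s['opening'],s['contact_force'],s['grasp_force'])
im=snap('wrist','w6.png')
# knob top z = z_tcp-42.4+37
z=s['eef_pos'][2]-43.2+37
o=knob(im,'yellow',z,s['eef_pos'][:2],vmin=40)
print(o[0],o[1],z,'rel',o[0]-s['eef_pos'][:2]); print(pointer(o[3],o[4],6,18,120,90))
cv2.imwrite('pics/o6.png',cv2.resize(np.hstack([o[2]]),None,fx=3,fy=3))
# target above yellow shaft with camera over it: hover yaw .65
for n,p in dict(y=(484,-288)).items():
    yw=s['tcp_rot'][2]+.62; u=np.array([np.cos(yw),np.sin(yw)]); q=np.array(p)-60*u; print(q); cmd([*q,160],down(yw))
```

```text
[499.486 182.548 161.286] [3.141 0.002 0.017] 0.4613509337174709 [ 0.354 -0.404 -1.049] 40.62962293624878
[503.67  181.255] 33.83132378409264 155.08577467984935 rel [ 4.184 -1.293]
(np.float64(0.6425568999684966), np.float64(60.5), [242])
[ 435.778 -323.702]
delta_pos [-0.0722, 0.505, 0.0016] rot [0.0, 0.14, -35.54]
```

View pics/o6.png

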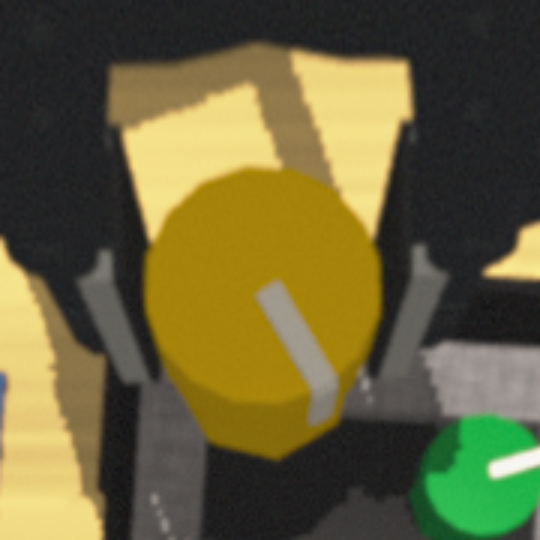

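The rectified view shows the yellow knob squarely between the pads, head centre at (263,285), pointer from (268,290) to (325,385), so the pointer is about 0.52 rad from the tool x. Next I hover over the yellow shaft.

carry_out(delta_pos=[[-0.0722, 0.505, 0.0], [-0.0722, 0.505, 0.0], [-0.0722, 0.505, 0.0], [-0.0722, 0.505, 0.0], [-0.0722, 0.505, 0.0], [-0.0722, 0.505, 0.0], [-0.0722, 0.505, 0.0], [-0.0722, 0.505, 0.0]], rot=[[0, 0, -33], [0, 0, -33], [0, 0, -33], [0, 0, -33], [0, 0, -33], [0, 0, -33], [0, 0, -33], [0, 0, -33]])

```text
clock: 23.2
eef_pos: [438.9, -296.4, 161.1]
tcp_rot: [-3.14, 0.001, 0.593]
contact_force: [1.2, 0.2, -0.3]
opening: 0.46
grasp_force: 40.7
```

carry_out(delta_pos=[[0.0, 0.0, 0.0], [0, 0, 0], [0, 0, 0], [0, 0, 0]], rot=[[0, 0, 0], [0, 0, 0], [0, 0, 0], [0, 0, 0]])

```text
clock: 23.7
eef_pos: [440.3, -293.5, 162.3]
tcp_rot: [-3.141, 0.0, 0.594]
contact_force: [0.5, -0.8, -0.1]
opening: 0.461
grasp_force: 40.8
```

```bash
python3 - <<'E'
from h import *
s=r.sense();print(s['eef_pos'],s['tcp_rot'],s['opening'])
E
python3 kn.py w7.png yellow,45,484,-288,28 red,45,480,-196.5,28 blue,45,575.5,-283,28 green,45,570,-192,28
```

```text
[ 440.326 -293.529  162.311] [-3.141  0.     0.594] 0.4612119081794213
yellow xy [ 484.809 -288.078] r 28.71 ptr (np.float64(1.1132786013178246), np.float64(61.0), [244])
red xy [ 480.652 -196.869] r 28.59 ptr (np.float64(0.9706142078304116), np.float64(59.0), [236])
blue xy [ 576.515 -283.197] r 28.34 ptr (np.float64(2.459315724294474), np.float64(60.75), [243])
green xy [ 570.836 -193.239] r 27.78 ptr None
```

Run:
```python
from h import *
cmd([484.7,-287.9,103],down(0.59))
```

```text
delta_pos [0.04, 0.02, 0.0594] rot [-0.01, 0.0, 0.25]
```

carry_out(delta_pos=[[0.04, -0.02, 0.0], [0.04, -0.02, 0.0], [0.04, -0.02, 0.03], [0.04, -0.02, 0.059], [0.04, -0.02, 0.059], [0.04, -0.02, 0.059], [0.04, -0.02, 0.059]], rot=[[0, 0, 0], [0, 0, 0], [0, 0, 0], [0, 0, 0], [0, 0, 0], [0, 0, 0], [0, 0, 0]])

```text
clock: 24.62
eef_pos: [462.8, -256.3, 104.7]
tcp_rot: [3.14, -0.001, 0.593]
contact_force: [-0.1, 0.2, 0.2]
opening: 0.463
grasp_force: 40.8
```

Run:
```python
from h import *
s=r.sense();print(s['eef_pos'],s['tcp_rot'],s['opening'],s['contact_force'])
cmd([484.7,-287.9,95],down(0.59))
```

```text
[ 462.791 -256.308  104.735] [ 3.14  -0.001  0.593] 0.46311394275487344 [-0.11   0.188  0.222]
delta_pos [0.0005, 0.0384, 0.0098] rot [0.11, -0.05, 0.15]
```

carry_out(delta_pos=[[0.0005, 0.0384, 0], [0.0005, 0.0384, 0], [0.0005, 0.0384, 0], [0.0005, 0.0384, 0], [0.0005, 0.0384, 0.002]], rot=[[0, 0, 0], [0, 0, 0], [0, 0, 0], [0, 0, 0], [0, 0, 0]])

```text
clock: 25.25
eef_pos: [483.7, -287.0, 101.6]
tcp_rot: [3.142, -0.0, 0.593]
contact_force: [-0.3, 1.0, -0.6]
opening: 0.464
grasp_force: 40.8
```

carry_out(delta_pos=[[0, 0, 0.003], [0, 0, 0.005], [0, 0, 0.007], [0, 0, 0.008], [0, 0, 0.008]], rot=[[0, 0, 0], [0, 0, 0], [0, 0, 0], [0, 0, 0], [0, 0, 0]])

```text
clock: 25.88
eef_pos: [483.9, -287.4, 93.4]
tcp_rot: [-3.141, 0.0, 0.593]
contact_force: [-0.2, -0.1, -1.2]
opening: 0.463
grasp_force: 40.8
```

carry_out(delta_pos=[[0, 0, 0.002], [0, 0, 0.004], [0, 0, 0.006], [0, 0, 0.008], [0, 0, 0.0095], [0, 0, 0.0105], [0, 0, 0.0105]], rot=[[0, 0, 0], [0, 0, 0], [0, 0, 0], [0, 0, 0], [0, 0, 0], [0, 0, 0], [0, 0, 0]])

```text
clock: 26.75
eef_pos: [484.0, -287.4, 82.9]
tcp_rot: [-3.142, 0.0, 0.593]
contact_force: [0.6, 0.3, -0.3]
opening: 0.466
grasp_force: 40.8
```

carry_out(delta_pos=[[0, 0, 0.001], [0, 0, 0.002], [0, 0, 0.002]], rot=[[0, 0, 0], [0, 0, 0], [0, 0, 0]])

```text
clock: 27.12
eef_pos: [484.1, -287.5, 82.6]
tcp_rot: [3.141, -0.0, 0.593]
contact_force: [-5.5, 2.8, 19.6]
opening: 0.461
grasp_force: 42.6
```

carry_out(delta_pos=[[0, 0, 0], [0, 0, 0], [0, 0, 0], [0, 0, -0.005], [0, 0, -0.05], [0, 0, -0.1], [0, 0, -0.11], [0, 0, -0.11]], rot=[[0, 0, 0], [0, 0, 0], [0, 0, 0], [0, 0, 0], [0, 0, 0], [0, 0, 0], [0, 0, 0], [0, 0, 0]], claw=0.06)

```text
clock: 28.12
eef_pos: [484.1, -287.5, 191.5]
tcp_rot: [3.14, -0.001, 0.593]
contact_force: [-0.4, -0.5, -1.0]
opening: 0.702
grasp_force: 0.0
```

Run:
```python
from h import *
s=r.sense();print(s['eef_pos'],s['tcp_rot'],s['opening'],s['contact_force'])
im=snap('wrist','w8.png')
for z in (77,83,89):
    o=knob(im,'yellow',z,(484,-287.5)); print(z,o[0],o[1],pointer(o[3],o[4],6,18,120,90))
o=knob(im,'yellow',77,(484,-287.5));cv2.imwrite('pics/o8.png',cv2.resize(o[2],None,fx=3,fy=3))
u=np.array([1,0]); cmd([500,250,160],down(0.0))
```

```text
[ 484.141 -287.48   191.462] [ 3.14  -0.001  0.593] 0.7017704568787071 [-0.401 -0.537 -1.044]
77 [ 490.07  -286.413] 26.084245030400194 (np.float64(1.4677709401619392), np.float64(68.75), [275])
83 [ 494.115 -283.991] 25.259065259587107 (np.float64(1.7340674887732384), np.float64(83.25), [333])
89 [ 459.606 -263.645] 56.50955200991748 (np.float64(-2.9166623175550948), np.float64(35.0), [1, 2, 4, 16, 69, 5, 1, 1, 1, 1, 140])
delta_pos [0.3137, -0.4363, 0.0305] rot [-0.03, 0.03, 33.95]
```

Run:
```python
from h import *
cmd([440,253,165],down(0.0))
```

```text
delta_pos [0.2656, -0.4723, 0.0255] rot [-0.03, 0.03, 33.95]
```

carry_out(delta_pos=[[0.266, -0.472, 0], [0.266, -0.472, 0], [0.266, -0.472, 0], [0.266, -0.472, 0], [0.266, -0.472, 0], [0.266, -0.472, 0], [0.266, -0.472, 0.01], [0.266, -0.472, 0.026]], rot=[[0, 0, 34], [0, 0, 34], [0, 0, 34], [0, 0, 34], [0, 0, 34], [0, 0, 34], [0, 0, 34], [0, 0, 34]], claw=0.05)

```text
clock: 29.18
eef_pos: [444.6, 199.3, 174.4]
tcp_rot: [3.141, 0.001, -0.001]
contact_force: [1.4, 0.5, -0.5]
opening: 0.587
grasp_force: 0.0
```

Run:
```python
from h import *
s=r.sense();print(s['eef_pos'],s['tcp_rot'],s['opening'],s['qpos']); cmd([440,253,165],down(0.0))
```

```text
[444.585 199.26  174.431] [ 3.141  0.001 -0.001] 0.5868202704347104 [ 0.418  0.243  1.999 -0.     0.901  1.99 ]
delta_pos [-0.0046, -0.0537, 0.0094] rot [0.03, 0.06, -0.04]
```

carry_out(delta_pos=[[-0.004, -0.052, 0.009], [-0.004, -0.052, 0.009], [-0.004, -0.052, 0.009], [-0.004, -0.052, 0.009]], rot=[[0, 0, 0], [0, 0, 0], [0, 0, 0], [0, 0, 0]])

```text
clock: 29.68
eef_pos: [441.4, 248.1, 166.3]
tcp_rot: [3.141, 0.001, -0.002]
contact_force: [0.0, 0.6, 0.5]
opening: 0.581
grasp_force: 0.0
```

```bash
python3 - <<'E'
from h import *
s=r.sense();print(s['eef_pos'],s['tcp_rot'],s['opening'])
E
python3 kn.py w9.png green,37,497,253,20.5 blue,37,586,243,20.5
python3 - <<'E'
from h import *
cmd([497.5,253.2,42.3],down(0.0))
E
```

```text
[441.415 248.111 166.252] [ 3.141  0.001 -0.002] 0.5814201403154227
green xy [496.883 253.436] r 20.42 ptr (np.float64(1.8787214076480887), np.float64(83.25), [333])
blue xy [585.215 243.602] r 21.6 ptr (np.float64(1.1241862775205296), np.float64(81.5), [326])
delta_pos [0.0559, -0.0053, 0.1242] rot [0.03, 0.03, -0.14]
```

carry_out(delta_pos=[[0.056, -0.0055, 0], [0.056, -0.0055, 0.03], [0.056, -0.0055, 0.08], [0.056, -0.0055, 0.115], [0.056, -0.0055, 0.124], [0.056, -0.0055, 0.124], [0.056, -0.0055, 0.124]], rot=[[0, 0, 0], [0, 0, 0], [0, 0, 0], [0, 0, 0], [0, 0, 0], [0, 0, 0], [0, 0, 0]])

```text
clock: 30.6
eef_pos: [498.7, 255.1, 44.2]
tcp_rot: [-3.14, -0.002, -0.001]
contact_force: [0.4, -0.2, 0.3]
opening: 0.587
grasp_force: 0.0
```

carry_out(delta_pos=[[0, 0, 0], [0, 0, 0], [0, 0, 0], [0, 0, 0], [0, 0, 0], [0, 0, 0]], rot=[[0, 0, 0], [0, 0, 0], [0, 0, 0], [0, 0, 0], [0, 0, 0], [0, 0, 0]], claw=0.0)

```text
clock: 31.35
eef_pos: [498.6, 255.3, 44.5]
tcp_rot: [-3.141, -0.003, -0.001]
contact_force: [-0.8, -1.4, 7.1]
opening: 0.458
grasp_force: 39.4
```

carry_out(delta_pos=[[0, 0, -0.05], [0, 0, -0.1], [0, 0, -0.12], [0, 0, -0.12], [0, 0, -0.12]], rot=[[0, 0, 0], [0, 0, 0], [0, 0, 0], [0, 0, 0], [0, 0, 0]])

```text
clock: 31.98
eef_pos: [497.1, 254.7, 162.2]
tcp_rot: [3.141, 0.001, -0.001]
contact_force: [-0.1, 0.5, -0.5]
opening: 0.461
grasp_force: 40.6
```

```bash
cat > ih.py <<'E'
from h import *
import sys
from scipy.optimize import least_squares
# in-hand: ortho patch in tool axes around the knob top, top-face circle and pointer
col,f,dz,vb=sys.argv[1],sys.argv[2],float(sys.argv[3]),float(sys.argv[4])
s=r.sense();print(s['eef_pos'],s['tcp_rot'],s['opening'],s['contact_force'],s['grasp_force'])
im=snap('wrist',f); z=s['eef_pos'][2]+dz; yw=s['tcp_rot'][2]
ax=np.arange(-35,35,.25); T=R.from_euler('xyz',s['tcp_rot'])
g=np.array([[proj('wrist',s['eef_pos']+T.apply([a,b,-dz])) for b in ax[::8]] for a in ax[::8]],np.float32)
n=len(ax); mp=cv2.resize(g,(n,n),interpolation=cv2.INTER_LINEAR)
# exact sample grid: centres of coarse cells
ii=((np.arange(n)-0)/8).astype(np.float32); J,I=np.meshgrid(ii,ii); mp=cv2.remap(g,J,I,cv2.INTER_LINEAR,borderMode=cv2.BORDER_REPLICATE)
w=cv2.remap(im,mp[...,0],mp[...,1],cv2.INTER_CUBIC); cv2.imwrite('pics/ih_'+col+'.png',cv2.resize(w,None,fx=2,fy=2))
hs=cv2.cvtColor(w,cv2.COLOR_BGR2HSV); lo,hi=HUE[col]
m=cv2.inRange(hs,(lo,90,40),(hi,255,255)); k,l,st,ce=cv2.connectedComponentsWithStats(m); i=1+np.argmax(st[1:,4])
h=cv2.convexHull(np.argwhere(l==i).astype(np.float32))[:,0]/4-35
h=h[h[:,0]<h[:,0].mean()+4]   # far half: top face only (camera side shows the flank)
c=least_squares(lambda x:np.hypot(h[:,0]-x[0],h[:,1]-x[1])-x[2],[3,0,20],loss='soft_l1',f_scale=.3).x
X,Y=np.meshgrid(ax-c[0],ax-c[1],indexing='ij');d=np.hypot(X,Y)
ok=(d>1)&(d<18)&(hs[...,1]<vb)&(hs[...,2]>80); k,l,st,ce=cv2.connectedComponentsWithStats(ok.astype(np.uint8)); o=l==1+np.argmax(st[1:,4])
a=np.arctan2(-Y[o].mean(),X[o].mean()) # world sense
vx,vy,x0,y0=cv2.fitLine(np.stack([X[o],-Y[o]],1).astype(np.float32),cv2.DIST_L2,0,.01,.01).ravel()
if vx*np.cos(a)+vy*np.sin(a)<0: vx,vy=-vx,-vy
print('centre tool',c,'ptr rel tool yaw',a,np.arctan2(vy,vx),'area',o.sum()/16,'world ptr',yw+a)
E
python3 ih.py green w10.png -6.2 100
python3 - <<'E'
from h import *
s=r.sense(); yw=s['tcp_rot'][2]+.28; u=np.array([np.cos(yw),np.sin(yw)]); q=np.array([570.4,-193.4])-55*u; print(q); cmd([*q,162],down(yw))
E
```

```text
[497.111 254.673 162.152] [ 3.141  0.001 -0.001] 0.461337057287117 [-0.071  0.515 -0.458] 40.611058473587036
centre tool [ 1.016  1.653 19.705] ptr rel tool yaw 2.043685621715718 1.8660183 area 97.8125 world ptr 2.04284622758558
[ 517.529 -208.555]
delta_pos [0.021, 0.4631, -0.0] rot [0.03, 0.09, -16.04]
```

carry_out(delta_pos=[[0.021, 0.463, 0], [0.021, 0.463, 0], [0.021, 0.463, 0], [0.021, 0.463, 0], [0.021, 0.463, 0], [0.021, 0.463, 0], [0.021, 0.463, 0], [0.021, 0.463, 0]], rot=[[0, 0, -16.5], [0, 0, -16.5], [0, 0, -16.5], [0, 0, -16.5], [0, 0, -16.5], [0, 0, -16.5], [0, 0, -16.5], [0, 0, -16.5]])

```text
clock: 33.02
eef_pos: [517.4, -211.0, 161.3]
tcp_rot: [-3.141, 0.002, 0.285]
contact_force: [1.4, 1.0, -0.3]
opening: 0.462
grasp_force: 40.7
```

carry_out(delta_pos=[[0, 0, 0], [0, 0, 0], [0, 0, 0], [0, 0, 0]], rot=[[0, 0, 0], [0, 0, 0], [0, 0, 0], [0, 0, 0]])

```text
clock: 33.52
eef_pos: [518.2, -207.1, 162.6]
tcp_rot: [-3.141, 0.0, 0.288]
contact_force: [-0.1, 0.5, -0.3]
opening: 0.459
grasp_force: 40.7
```

```bash
python3 - <<'E'
from h import *
s=r.sense();print(s['eef_pos'],s['tcp_rot'],s['opening'])
E
python3 kn.py w11.png blue,45,575.5,-283,28 green,45,570,-193,28 red,45,480,-197,28
python3 - <<'E'
from h import *
cmd([570.6,-193.4,103],down(0.29))
E
```

```text
[ 518.228 -207.148  162.637] [-3.141  0.     0.288] 0.4592340495854006
blue xy [ 576.7   -283.275] r 28.4 ptr (np.float64(2.4653127729012065), np.float64(65.75), [263])
green xy [ 570.888 -193.143] r 28.09 ptr (np.float64(2.128145868826512), np.float64(63.5), [254])
red xy [ 481.294 -196.697] r 27.72 ptr (np.float64(-2.6317091994643924), np.float64(85.5), [342, 131])
delta_pos [0.0541, 0.0015, 0.0597] rot [-0.0, 0.0, -0.1]
```

Run:
```python
from h import *
cmd([571.1,-193,102],down(0.265))
```

```text
delta_pos [0.0547, 0.0013, 0.0607] rot [-0.0, 0.0, 1.34]
```

carry_out(delta_pos=[[0.0547, 0.0013, 0], [0.0547, 0.0013, 0.03], [0.0547, 0.0013, 0.06], [0.0547, 0.0013, 0.06], [0.0547, 0.0013, 0.06], [0.0547, 0.0013, 0.06]], rot=[[0, 0, 1.3], [0, 0, 1.3], [0, 0, 1.3], [0, 0, 1.3], [0, 0, 1.3], [0, 0, 1.3]])

```text
clock: 34.33
eef_pos: [571.7, -194.1, 104.1]
tcp_rot: [3.14, -0.002, 0.264]
contact_force: [0.5, -0.1, 1.1]
opening: 0.463
grasp_force: 40.8
```

carry_out(delta_pos=[[0, 0, 0.003], [0, 0, 0.005], [0, 0, 0.007], [0, 0, 0.009], [0, 0, 0.009]], rot=[[0, 0, 0], [0, 0, 0], [0, 0, 0], [0, 0, 0], [0, 0, 0]])

```text
clock: 34.95
eef_pos: [572.0, -192.9, 93.7]
tcp_rot: [-3.141, -0.002, 0.264]
contact_force: [5.1, 6.1, -2.7]
opening: 0.461
grasp_force: 40.8
```

carry_out(delta_pos=[[0.0006, -0.0004, 0], [0.0006, -0.0004, 0.001], [0.0006, -0.0004, 0.003], [0.0006, -0.0004, 0.004]], rot=[[0, 0, 0], [0, 0, 0], [0, 0, 0], [0, 0, 0]])

```text
clock: 35.45
eef_pos: [572.0, -192.5, 89.9]
tcp_rot: [-3.141, -0.001, 0.264]
contact_force: [1.4, 6.3, 3.2]
opening: 0.462
grasp_force: 41.1
```

carry_out(delta_pos=[[0.0002, -0.0006, 0.001], [0.0002, -0.0006, 0.003], [0.0002, -0.0006, 0.005], [0.0002, -0.0006, 0.0065], [0.0002, -0.0006, 0.0075]], rot=[[0, 0, 0], [0, 0, 0], [0, 0, 0], [0, 0, 0], [0, 0, 0]])

```text
clock: 36.08
eef_pos: [572.5, -192.2, 84.3]
tcp_rot: [-3.142, -0.002, 0.264]
contact_force: [-5.6, 9.3, 31.9]
opening: 0.461
grasp_force: 43.6
```

carry_out(delta_pos=[[0, 0, 0], [0, 0, 0], [0, 0, 0], [0, 0, -0.005], [0, 0, -0.05], [0, 0, -0.1], [0, 0, -0.11], [0, 0, -0.11]], rot=[[0, 0, 0], [0, 0, 0], [0, 0, 0], [0, 0, 0], [0, 0, 0], [0, 0, 0], [0, 0, 0], [0, 0, 0]], claw=0.06)

```text
clock: 37.08
eef_pos: [571.7, -192.8, 192.8]
tcp_rot: [3.141, -0.001, 0.264]
contact_force: [0.8, -0.3, -0.6]
opening: 0.704
grasp_force: 0.0
```

Run:
```python
from h import *
s=r.sense();print(s['eef_pos'],s['tcp_rot'],s['opening'],s['contact_force'])
snap('wrist','w12.png')
cmd([528,240,165],down(0.0))
```

```text
[ 571.728 -192.847  192.776] [ 3.141 -0.001  0.264] 0.7043616512959635 [ 0.785 -0.264 -0.613]
delta_pos [0.0715, -0.4288, 0.0267] rot [-0.02, 0.04, 15.15]
```

View pics/w12.png

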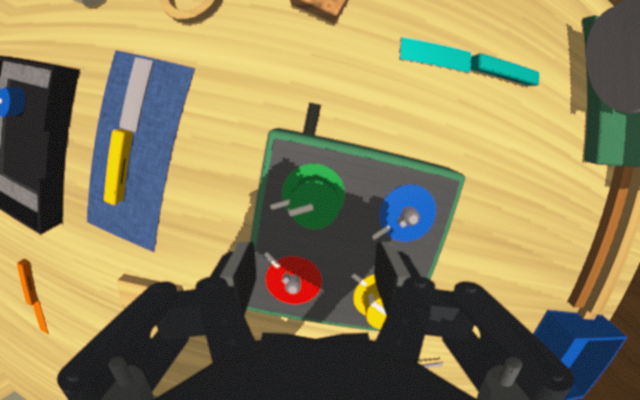

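The green knob sits at (314,196) with its pointer in line with the tick at (281,205); the blade lies on the mat at (130,130). Next is the blue knob.

carry_out(delta_pos=[[0.0715, -0.432, 0], [0.0715, -0.432, 0], [0.0715, -0.432, 0], [0.0715, -0.432, 0], [0.0715, -0.432, 0], [0.0715, -0.432, 0], [0.0715, -0.432, 0.01], [0.0715, -0.432, 0.026]], rot=[[0, 0, 15.2], [0, 0, 15.2], [0, 0, 15.2], [0, 0, 15.2], [0, 0, 15.2], [0, 0, 15.2], [0, 0, 15.2], [0, 0, 15.2]], claw=0.052)

```text
clock: 38.12
eef_pos: [526.5, 246.5, 164.5]
tcp_rot: [-3.141, 0.001, 0.003]
contact_force: [-0.7, -0.4, -1.2]
opening: 0.609
grasp_force: 0.0
```

carry_out(delta_pos=[[0, 0, 0], [0, 0, 0], [0, 0, 0], [0, 0, 0]], rot=[[0, 0, 0], [0, 0, 0], [0, 0, 0], [0, 0, 0]])

```text
clock: 38.62
eef_pos: [528.1, 242.2, 166.7]
tcp_rot: [-3.141, -0.001, -0.002]
contact_force: [0.6, -0.5, -0.7]
opening: 0.607
grasp_force: 0.0
```

```bash
python3 - <<'E'
from h import *
s=r.sense();print(s['eef_pos'],s['tcp_rot'],s['opening'])
E
python3 kn.py w13.png blue,37,585,243.5,20.5
python3 - <<'E'
from h import *
cmd([585,243.5,42.3],down(0.0))
E
```

```text
[528.094 242.162 166.683] [-3.141 -0.001 -0.002] 0.6066463572505492
blue xy [586.321 243.696] r 20.54 ptr (np.float64(1.2380865335338949), np.float64(79.0), [316])
delta_pos [0.0568, -0.0012, 0.1244] rot [-0.02, -0.04, -0.11]
```

carry_out(delta_pos=[[0.0582, -0.0015, 0.03], [0.0582, -0.0015, 0.08], [0.0582, -0.0015, 0.115], [0.0582, -0.0015, 0.1245], [0.0582, -0.0015, 0.1245], [0.0582, -0.0015, 0.1245], [0.0582, -0.0015, 0.1245]], rot=[[0, 0, 0], [0, 0, 0], [0, 0, 0], [0, 0, 0], [0, 0, 0], [0, 0, 0], [0, 0, 0]])

```text
clock: 39.55
eef_pos: [586.7, 244.8, 43.3]
tcp_rot: [-3.141, -0.002, -0.001]
contact_force: [0.3, 0.7, -0.1]
opening: 0.609
grasp_force: 0.0
```

carry_out(delta_pos=[[0, 0, 0], [0, 0, 0], [0, 0, 0], [0, 0, 0], [0, 0, 0], [0, 0, 0]], rot=[[0, 0, 0], [0, 0, 0], [0, 0, 0], [0, 0, 0], [0, 0, 0], [0, 0, 0]], claw=0.0)

```text
clock: 40.3
eef_pos: [586.4, 244.7, 43.1]
tcp_rot: [-3.141, -0.002, -0.001]
contact_force: [-3.0, -0.6, 8.4]
opening: 0.461
grasp_force: 39.4
```

carry_out(delta_pos=[[0, 0, -0.05], [0, 0, -0.1], [0, 0, -0.12], [0, 0, -0.12], [0, 0, -0.12]], rot=[[0, 0, 0], [0, 0, 0], [0, 0, 0], [0, 0, 0], [0, 0, 0]])

```text
clock: 40.92
eef_pos: [584.8, 244.0, 160.0]
tcp_rot: [3.141, 0.002, -0.001]
contact_force: [-0.8, 0.4, -1.3]
opening: 0.457
grasp_force: 40.5
```

```bash
python3 ih.py blue w14.png -6.2 100
python3 - <<'E'
from h import *
s=r.sense(); yw=2.46-1.238; u=np.array([np.cos(yw),np.sin(yw)]); q=np.array([575.8,-283])-57*u; print(q); cmd([*q,162],down(yw))
E
```

```text
[584.823 243.974 160.   ] [ 3.141  0.002 -0.001] 0.457370041919907 [-0.818  0.434 -1.273] 40.547239780426025
centre tool [ 1.593  1.462 20.257] ptr rel tool yaw 1.3623502387564845 1.2194557 area 99.125 world ptr 1.3614863246406648
[ 556.319 -336.568]
delta_pos [-0.0279, 0.5805, -0.0015] rot [-0.04, 0.18, -70.06]
```

carry_out(delta_pos=[[-0.028, 0.58, 0], [-0.028, 0.58, 0], [-0.028, 0.58, 0], [-0.028, 0.58, 0], [-0.028, 0.58, 0], [-0.028, 0.58, 0], [-0.028, 0.58, 0], [-0.028, 0.58, 0]], rot=[[0, 0, -10], [0, 0, -20], [0, 0, -30], [0, 0, -40], [0, 0, -50], [0, 0, -60], [0, 0, -70], [0, 0, -70]])

```text
clock: 41.98
eef_pos: [561.1, -243.5, 159.9]
tcp_rot: [-3.139, -0.0, 1.224]
contact_force: [0.6, 0.6, -0.1]
opening: 0.459
grasp_force: 40.6
```

Run:
```python
from h import *
s=r.sense();print(s['eef_pos'],s['tcp_rot'],s['opening'])
cmd([556.3,-336.6,162],down(1.222))
```

```text
[ 561.136 -243.474  159.866] [-3.139 -0.     1.224] 0.4588839367312383
delta_pos [-0.0892, 0.0271, -0.0022] rot [-0.15, -0.02, 0.1]
```

carry_out(delta_pos=[[-0.089, 0.027, 0], [-0.089, 0.027, 0], [-0.089, 0.027, 0], [-0.089, 0.027, 0], [-0.089, 0.027, 0], [-0.089, 0.027, 0]], rot=[[0, 0, 0], [0, 0, 0], [0, 0, 0], [0, 0, 0], [0, 0, 0], [0, 0, 0]])

```text
clock: 42.72
eef_pos: [557.3, -333.7, 161.6]
tcp_rot: [-3.141, -0.0, 1.222]
contact_force: [-0.5, 0.4, -1.0]
opening: 0.458
grasp_force: 40.6
```

```bash
python3 - <<'E'
from h import *
s=r.sense();print(s['eef_pos'],s['tcp_rot'],s['opening'])
E
python3 kn.py w15.png blue,45,575.5,-283,28
python3 - <<'E'
from h import *
cmd([575.6,-282.6,102],down(1.23))
E
```

```text
[ 557.31  -333.716  161.649] [-3.141 -0.     1.222] 0.45793019498382925
blue xy [ 576.521 -283.272] r 28.24 ptr (np.float64(2.4618843165791287), np.float64(65.5), [262])
delta_pos [0.0545, -0.0004, 0.0598] rot [0.0, -0.0, -0.46]
```

carry_out(delta_pos=[[0.0543, -0.0004, 0], [0.0543, -0.0004, 0.03], [0.0543, -0.0004, 0.06], [0.0543, -0.0004, 0.06], [0.0543, -0.0004, 0.06], [0.0543, -0.0004, 0.06]], rot=[[0, 0, -0.5], [0, 0, -0.5], [0, 0, -0.5], [0, 0, -0.5], [0, 0, -0.5], [0, 0, -0.5]])

```text
clock: 43.52
eef_pos: [576.1, -284.1, 103.2]
tcp_rot: [3.139, 0.0, 1.229]
contact_force: [0.5, -0.2, 0.1]
opening: 0.456
grasp_force: 40.6
```

carry_out(delta_pos=[[0, 0, 0.003], [0, 0, 0.005], [0, 0, 0.007], [0, 0, 0.009], [0, 0, 0.009]], rot=[[0, 0, 0], [0, 0, 0], [0, 0, 0], [0, 0, 0], [0, 0, 0]])

```text
clock: 44.15
eef_pos: [575.5, -283.1, 92.5]
tcp_rot: [-3.142, -0.001, 1.229]
contact_force: [2.6, 5.2, 0.2]
opening: 0.46
grasp_force: 41.0
```

carry_out(delta_pos=[[0.0006, 0.0001, 0.001], [0.0006, 0.0001, 0.003], [0.0006, 0.0001, 0.005], [0.0006, 0.0001, 0.006]], rot=[[0, 0, 0], [0, 0, 0], [0, 0, 0], [0, 0, 0]])

```text
clock: 44.65
eef_pos: [575.6, -282.9, 86.5]
tcp_rot: [-3.141, -0.0, 1.229]
contact_force: [1.5, 5.3, 3.4]
opening: 0.457
grasp_force: 41.0
```

carry_out(delta_pos=[[0, 0, 0.001], [0, 0, 0.002], [0, 0, 0.003], [0, 0, 0.0035]], rot=[[0, 0, 0], [0, 0, 0], [0, 0, 0], [0, 0, 0]])

```text
clock: 45.15
eef_pos: [575.7, -282.7, 83.4]
tcp_rot: [-3.141, -0.001, 1.229]
contact_force: [0.9, 7.8, 8.2]
opening: 0.462
grasp_force: 41.4
```

carry_out(delta_pos=[[0, 0, 0.001], [0, 0, 0.002], [0, 0, 0.002]], rot=[[0, 0, 0], [0, 0, 0], [0, 0, 0]])

```text
clock: 45.52
eef_pos: [575.9, -282.3, 83.0]
tcp_rot: [3.142, -0.001, 1.229]
contact_force: [-4.0, 10.8, 20.9]
opening: 0.465
grasp_force: 42.8
```

carry_out(delta_pos=[[0, 0, 0], [0, 0, 0], [0, 0, 0], [0, 0, -0.005], [0, 0, -0.05], [0, 0, -0.1], [0, 0, -0.11], [0, 0, -0.11]], rot=[[0, 0, 0], [0, 0, 0], [0, 0, 0], [0, 0, 0], [0, 0, 0], [0, 0, 0], [0, 0, 0], [0, 0, 0]], claw=0.06)

```text
clock: 46.52
eef_pos: [575.8, -283.3, 191.8]
tcp_rot: [3.14, 0.0, 1.23]
contact_force: [0.3, -0.2, -0.3]
opening: 0.701
grasp_force: 0.0
```

carry_out(delta_pos=[[-0.12, 0, -0.03], [-0.12, 0, -0.03], [-0.12, 0, -0.03], [-0.12, 0, -0.03], [-0.12, 0, -0.03]], rot=[[0, 0, 0], [0, 0, 0], [0, 0, 0], [0, 0, 0], [0, 0, 0]])

```text
clock: 47.15
eef_pos: [535.4, -394.7, 219.9]
tcp_rot: [-3.139, -0.001, 1.231]
contact_force: [0.0, 1.2, 1.1]
opening: 0.699
grasp_force: 0.0
```

Run:
```python
from h import *
s=r.sense();print(s['eef_pos'],s['tcp_rot'],s['opening'],s['contact_force'])
im=snap('wrist','w16.png')
c=np.array([528,-240.3])
u,v=proj('wrist',[c[0],c[1],60]).astype(int); print(u,v)
a=im[max(0,v-90):v+90,max(0,u-110):u+110]; b=snap('top','t2.png')[130:245,200:370]
A=cv2.resize(a,(660,int(660*a.shape[0]/a.shape[1])),interpolation=cv2.INTER_CUBIC)
cv2.imwrite('pics/v13.png',np.clip(A*1.3,0,255).astype(np.uint8))
```

```text
[ 535.376 -394.743  219.853] [-3.139 -0.001  1.231] 0.6994107361002464 [0.031 1.172 1.054]
248 34
```

View pics/v13.png

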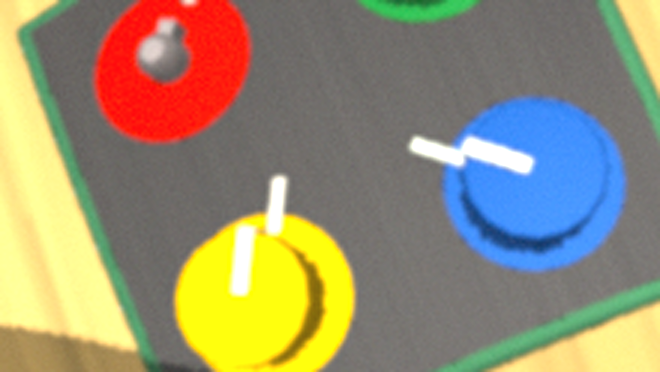

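Both knobs are down on the panel with pointers along their ticks: yellow at (240,300) and tick (277,205), blue at (535,168) and tick (437,152). The red shaft has no knob to receive. Now the lid.

Run:
```python
from h import *
cmd([552,415,300],down(1.51))
```

```text
delta_pos [0.7691, -0.2546, -0.0789] rot [-0.07, -0.04, -15.98]
```

carry_out(delta_pos=[[0.03, -0.01, -0.06], [0.769, -0.2546, -0.08], [0.769, -0.2546, -0.08], [0.769, -0.2546, -0.08], [0.769, -0.2546, -0.08], [0.769, -0.2546, -0.08], [0.769, -0.2546, -0.08], [0.769, -0.2546, -0.08]], rot=[[0, 0, -2], [0, 0, -4], [0, 0, -6], [0, 0, -8], [0, 0, -10], [0, 0, -12], [0, 0, -14], [0, 0, -16]], claw=0.0)

```text
clock: 48.25
eef_pos: [544.9, 72.9, 290.5]
tcp_rot: [3.141, -0.0, 1.511]
contact_force: [1.7, 0.0, -0.5]
opening: -0.001
grasp_force: 0.0
```

Run:
```python
from h import *
s=r.sense();print(s['eef_pos'],s['tcp_rot'],s['opening'])
cmd([552,415,300],down(1.51))
```

```text
[544.906  72.876 290.485] [ 3.141 -0.     1.511] -0.0009248001250527116
delta_pos [0.3419, -0.0133, -0.0095] rot [0.03, -0.0, 0.07]
```

carry_out(delta_pos=[[0.342, -0.013, -0.01], [0.342, -0.013, -0.01], [0.342, -0.013, -0.01], [0.342, -0.013, -0.01], [0.342, -0.013, -0.01], [0.342, -0.013, -0.01], [0.342, -0.013, -0.01], [0.342, -0.013, -0.01]], rot=[[0, 0, 0], [0, 0, 0], [0, 0, 0], [0, 0, 0], [0, 0, 0], [0, 0, 0], [0, 0, 0], [0, 0, 0]])

```text
clock: 49.25
eef_pos: [553.0, 411.9, 299.9]
tcp_rot: [-3.141, 0.001, 1.51]
contact_force: [0.3, -0.4, -0.1]
opening: -0.0
grasp_force: 0.0
```

Run:
```python
from h import *
s=r.sense();print(s['eef_pos'],s['tcp_rot'],s['opening'])
cmd([552,415,224],down(1.51))
im=snap('wrist','w17.png');cv2.imwrite('pics/w17.png',im)
```

```text
[553.025 411.899 299.916] [-3.141  0.001  1.51 ] -0.00037689950577748384
delta_pos [0.0031, -0.0012, 0.0759] rot [-0.03, 0.05, -0.02]
```

View pics/w17.png

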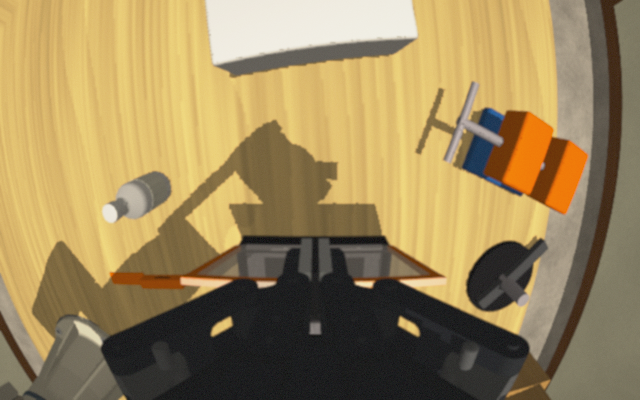

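Run:
```python
from h import *
for z in (215,220,228): print(at('wrist',185,285,z),at('wrist',443,285,z),at('wrist',315,275,z))
print(at('wrist',240,240,50),at('wrist',390,240,50), proj('wrist',r.sense()['eef_pos']+np.array([0,0,-25])))
```

```text
[445.243 356.607 215.   ] [653.967 344.053 215.   ] [551.363 363.877 215.   ]
[448.054 359.682 220.   ] [651.597 347.44  220.   ] [551.54  366.772 220.   ]
[452.552 364.603 228.   ] [647.805 352.859 228.   ] [551.823 371.404 228.   ]
[450.195 325.254  50.   ] [647.059 313.254  50.   ] [313.081 253.334]
```

The lid's front edge shows at row ~282, u 185–443, i.e. about y 355, z 217, so the fingers at y 412 are behind it. Closing along the arc.

carry_out(delta_pos=[[0, 0, 0.05], [0, 0, 0.074], [0, 0, 0.074], [-0.02, 0, 0.074], [-0.035, 0, 0.074], [-0.05, 0, 0.074], [-0.065, 0, 0.074], [-0.075, 0, 0.074]], rot=[[0, 0, 0], [0, 0, 0], [0, 0, 0], [0, 0, 0], [0, 0, 0], [0, 0, 0], [0, 0, 0], [0, 0, 0]])

```text
clock: 50.3
eef_pos: [549.1, 336.4, 226.7]
tcp_rot: [3.141, -0.0, 1.508]
contact_force: [1.0, 0.8, 2.0]
opening: 0.0
grasp_force: 0.7
```

Run:
```python
from h import *
s=r.sense();print(s['eef_pos'],s['contact_force'])
```

```text
[549.075 336.38  226.741] [0.995 0.799 2.006]
```

carry_out(delta_pos=[[-0.015, 0, 0], [-0.03, 0, 0.001], [-0.045, 0, 0.003], [-0.06, 0, 0.005], [-0.072, 0, 0.007], [-0.086, 0, 0.013], [-0.1, 0, 0.02], [-0.113, 0, 0.029]], rot=[[0, 0, 0], [0, 0, 0], [0, 0, 0], [0, 0, 0], [0, 0, 0], [0, 0, 0], [0, 0, 0], [0, 0, 0]])

```text
clock: 51.3
eef_pos: [542.0, 223.6, 196.8]
tcp_rot: [3.141, 0.0, 1.509]
contact_force: [-0.3, 0.6, 0.4]
opening: -0.0
grasp_force: 0.6
```

carry_out(delta_pos=[[-0.012, 0, 0.01], [-0.023, 0, 0.021], [-0.033, 0, 0.033], [-0.041, 0, 0.046], [-0.048, 0, 0.06], [-0.054, 0, 0.074], [-0.059, 0, 0.09], [-0.062, 0, 0.105]], rot=[[0, 0, 0], [0, 0, 0], [0, 0, 0], [0, 0, 0], [0, 0, 0], [0, 0, 0], [0, 0, 0], [0, 0, 0]])

```text
clock: 52.3
eef_pos: [538.1, 162.5, 91.1]
tcp_rot: [-3.141, -0.0, 1.509]
contact_force: [0.7, 1.3, 2.0]
opening: -0.005
grasp_force: 0.4
```

Run:
```python
from h import *
s=r.sense();print(s['eef_pos'],s['contact_force'])
```

```text
[538.055 162.511  91.142] [0.677 1.268 1.985]
```

carry_out(delta_pos=[[0, 0, 0.004], [0, 0, 0.008], [0, 0, 0.011], [0, 0, 0.012], [0, 0, 0.013]], rot=[[0, 0, 0], [0, 0, 0], [0, 0, 0], [0, 0, 0], [0, 0, 0]])

```text
clock: 52.92
eef_pos: [538.3, 162.8, 79.5]
tcp_rot: [3.141, -0.0, 1.509]
contact_force: [0.3, -0.9, -0.1]
opening: 0.002
grasp_force: 0.4
```

carry_out(delta_pos=[[0, 0, 0.001], [0, 0, 0.002], [0, 0, 0.002]], rot=[[0, 0, 0], [0, 0, 0], [0, 0, 0]])

```text
clock: 53.3
eef_pos: [538.4, 162.8, 78.8]
tcp_rot: [3.141, -0.0, 1.509]
contact_force: [-4.8, -1.8, 17.6]
opening: -0.001
grasp_force: 8.6
```

carry_out(delta_pos=[[0, 0, -0.05], [0, 0, -0.11], [0, 0, -0.17], [0, 0, -0.2], [0.06, -0.06, -0.2], [0.12, -0.12, -0.2], [0.18, -0.18, -0.2], [0.2, -0.2, -0.2]], rot=[[0, 0, 0], [0, 0, 0], [0, 0, 0], [0, 0, 0], [0, 0, 0], [0, 0, 0], [0, 0, 0], [0, 0, 0]])

```text
clock: 54.3
eef_pos: [371.2, 351.4, 277.6]
tcp_rot: [3.141, -0.001, 1.508]
contact_force: [2.1, 0.4, -0.6]
opening: -0.0
grasp_force: 0.0
```

Run:
```python
from h import *
s=r.sense();print(s['clock'],s['eef_pos'],s['contact_force'])
a=cv2.imread('pics/top0.png'); b=snap('top','t3.png')
def org(im):
    h=cv2.cvtColor(im,cv2.COLOR_BGR2HSV); m=cv2.inRange(h,(5,150,90),(16,255,255)); m[:,:210]=0; m[:,310:]=0; m[:130]=0; m[236:]=0
    return m
A,B=org(a)>0,org(b)>0; print('orange px',A.sum(),B.sum(),'iou',(A&B).sum()/(A|B).sum())
for z in (A,B): p=np.argwhere(z); print(p.min(0),p.max(0),p.mean(0))
for n in ('top','scene'):
    im=b if n=='top' else snap('scene','s5.png')
    for t in ('blade','knob_yellow','knob_green','knob_blue','lid'):
        print(n,t,[(np.round(d['box']).tolist(),round(d['p'],2)) for d in r.recognise(t,n)[:3]])
for c,(x,y) in dict(yellow=(484.3,-287.6),green=(571.5,-193),blue=(575.5,-283)).items():
    print(c,'ptr px expected in top',proj('top',[x,y,77]))
hs=cv2.cvtColor(b,cv2.COLOR_BGR2HSV); m=cv2.inRange(hs,(22,130,90),(34,255,255)); m[:,:305]=0; m[:,370:]=0; p=np.argwhere(m[135:230]>0); print('blade handle px',p.min(0)+[135,0],p.max(0)+[135,0])
d=cv2.absdiff(a,b).max(2); k,l,st,ce=cv2.connectedComponentsWithStats((cv2.GaussianBlur(d,(5,5),0)>25).astype(np.uint8)); print([(st[i].tolist()) for i in range(1,k) if st[i,4]>25])
```

```text
54.3 [371.242 351.388 277.621] [ 2.063  0.369 -0.561]
orange px 514 456 iou 0.7830882352941176
[140 223] [225 297] [183.722 279.216]
[140 223] [225 297] [181.469 278.596]
top blade [([329.0, 141.0, 342.0, 202.0], 0.78), ([241.0, 263.0, 257.0, 331.0], 0.68), ([431.0, 105.0, 497.0, 122.0], 0.67)]
top knob_yellow [([451.0, 199.0, 468.0, 219.0], 0.54), ([433.0, 260.0, 491.0, 275.0], 0.47), ([329.0, 142.0, 340.0, 202.0], 0.39)]
top knob_green [([415.0, 165.0, 428.0, 183.0], 0.54), ([445.0, 163.0, 467.0, 181.0], 0.22)]
top knob_blue [([447.0, 163.0, 469.0, 181.0], 0.63), ([286.0, 97.0, 310.0, 121.0], 0.36)]
top lid [([221.0, 143.0, 298.0, 224.0], 0.89)]
scene blade [([219.0, 300.0, 288.0, 355.0], 0.81), ([309.0, 208.0, 353.0, 241.0], 0.6), ([183.0, 212.0, 290.0, 296.0], 0.6)]
scene knob_yellow [([199.0, 228.0, 215.0, 245.0], 0.85), ([310.0, 206.0, 357.0, 239.0], 0.43)]
scene knob_green [([252.0, 223.0, 266.0, 247.0], 0.73), ([323.0, 162.0, 416.0, 220.0], 0.43)]
scene knob_blue [([313.0, 206.0, 352.0, 239.0], 0.52)]
scene lid [([327.0, 159.0, 417.0, 206.0], 0.81)]
yellow ptr px expected in top [460.464 207.394]
green ptr px expected in top [422.079 171.368]
blue ptr px expected in top [458.515 170.654]
blade handle px [171 329] [202 337]
[[325, 140, 17, 64, 715], [448, 168, 12, 15, 124], [412, 171, 13, 13, 101], [0, 198, 318, 202, 34756], [448, 203, 14, 16, 143], [5, 333, 6, 18, 57], [330, 358, 19, 8, 102], [6, 361, 31, 39, 859], [351, 361, 7, 5, 28], [368, 372, 12, 13, 72], [324, 383, 41, 17, 417], [374, 387, 14, 13, 112]]
```

```bash
python3 -c "
from rig import r
print(r.sign_off())"
```

```text
the job is handed in; nothing more can be done
None
```

I pried the lid up with the yellow blade and swung it open, seated the yellow, green and blue knobs on their own shafts (there was no red knob), shut the lid, left the blade on its blue mat and handed the job in at about 54 s.

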